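# Pack three brackets into a parts drawer and shut it

## Robot

A 7-joint arm with a two-finger parallel gripper is mounted at the origin on the work surface. World frame = base frame: x ahead of the robot, y to its left, z up, the work surface at z = 0. Lengths are in mm, angles in rad, forces in N, time in s.
With the tool pointing down it reaches from about 425 to 950 mm from the base axis. Payload 16.7 kg.
Tool frame: the origin (TCP) lies where the fingers leave the gripper's body, on its centre line; the fingertips stand 97 mm ahead of it and the grasp point (between the pads) lies r.tcp_to_grasp ahead of it (r.tcp_to_grasp is the distance from the TCP to the grasp point, in mm); z points along the fingers, y is the direction in which the jaws open and shut (so a half turn about z gives the same grasp; the last joint's range is limited). The gripper opens to 94 mm and grips with 3 to 60 N. Pads are 16 mm wide; open, the fingers measure 119 mm over their backs; the gripper's body (75 mm by 177 mm) begins 78 mm behind the grasp point.
Start: joints at [-0.149, 0.426, 0.074, 1.606, -0.034, 1.111, -0.067], TCP at [674.967, -0.021, 302.667] pointing down, gripper open.
Joint ranges: [-2.85, 2.85], [-0.5, 2.14], [-1.23, 1.37], [0.21, 2.46], [-1.02, 4.16], [0.16, 2.05], [-2.73, 2.73]. Speed limits (rad/s): [1.89, 1.89, 2.39, 2.39, 3.01, 3.01, 3.01].

## Interface

Orientations are given as a unit quaternion [x, y, z, w].
In Python, from plant import sensors, snapshot, camera_params, order, search_frame, tip_of, r gives the robot as it stands.
- The arm moves only by the shell command python3 -m inch 'ROWS' [FORCE]. ROWS is a JSON object of lists of equal length, an entry for each row: "linear": the shift along the tool's x, y, z in units of 50 mm (1.0 is 50 mm), a list of three; "turn": the turn, a rotation vector about the tool's x, y, z in units of 10 degrees (1.0 is 10 degrees), a list of three; "hand": the finger opening in mm, from 0 to 94. A call has 1 to 12 rows; each row shifts and turns the commanded pose from where the row before left it, along the tool's axes as they then stand; what a row does not reach is not made up. A row lasts 1/8 s, in which the tool goes at most 62.5 mm and 10.7 degrees, less where a joint would pass 70% of its speed; a pose out of reach is approached as far as the arm can. A call is refused whole if a number of a shift passes 1 or a number of a turn 1, either way. A call with a gripper value outside its range is refused whole. The fingers move at their own pace and stop on an object; FORCE is the grip in N (left out, the last holds). Time passes only in rows, so rows that do not move let the fingers close. It gives the time, the measured TCP pose, the force and the opening at its end, in the units of the state.
- sensors.state(): the state, without advancing time (a new reading comes with each control period).
- snapshot(name): name is "scene" or "side" or "wrist"; returns the picture (420x560x3 uint8, red, green, blue); there is no depth.
- camera_params(name): a dict with "vertical_fov" (degrees; the focal length in pixels is half the picture's height over the tangent of half this angle, whatever the lens; pixels are square), "cx", "cy" (the principal point, pixels), "rvec" (rotation vector, rad) and "tvec" (3), from world to camera coordinates, as OpenCV has them. Camera axes: x right, y down, z forward; pixel columns grow to the right and rows downward; lengths in mm; the calibration is good to about 2 mm. A picture is of the moment at which its call begins: read the wrist's pose just before it. camera_params takes no time and is no camera call; for the wrist camera it gives the pose at the moment of the call.
- order.finish_job(): hands the job in, once; it reports no verdict.
Trained networks look in the newest picture that a camera, given by its name, has taken for a name from the list of things; names that differ only in an ending like _2 or _b are one class to them, and where a whole thing is asked for, a point or a joint stands for the part that bears it (a point fixed in the world has none). Each returns a list of dicts, best first, with "conf" (0 to 1); they miss things now and then, are a little off and sometimes report something else, mostly with a low value. They report only what shows in the picture. A call takes as long as a camera call. They do not tell look-alikes from the thing itself.
- search_frame(camera, query): "position" ([row, column] in pixels, amid what is visible of it).
- tip_of(camera, query): "position" ([row, column] in pixels: a listed point, or the origin of a listed thing).
The state is a dict: "clock": time; "qpos": joint angles; "joint_vel": joint speeds; "effort": joint torques, N m; "tool_pos": TCP position; "eef_rot": TCP orientation; "contact_force": force on the tool from outside, world axes, zero at the start; "ft_torque": the same for the moment, N m; "opening": finger opening in mm.
Only numpy, scipy, OpenCV 4.12 (cv2) and the standard library are available. Lean on these libraries where they do the work, as an engineer would, in place of code of your own. Each camera call takes 0.05 s, during which the arm holds its last target.

## Task

Pack the three brackets (orange, blue and bare metal) flat, lugs up, side by side into the open drawer of the green cabinet; they fill it almost completely, and the drawer does not come out all the way, so whatever goes at the back has to be slid back under the cabinet's top first. When all three lie flat on the drawer's floor, push the drawer gently and fully shut, and leave the other things on the bench and on the cabinet where they are.

Things in the scene. Friction and masses are not known exactly. Their poses are not given: they have to be found in the camera images.
- cabinet: Olive-green steel cabinet fixed to the bench, 160 mm deep, 306 wide, 68 high, two drawers side by side; only the left one (seen from the robot) works, the right is a fixed front. Origin: on the bench, in the plane of the cabinet's front face, at the middle of the left drawer's width. x points into the cabinet, y left, z up; it covers x 0 to 160, y -228 to +78.
- top_edge (a point): Front lower edge of the cabinet's top sheet, above the middle of the left drawer; axes as the cabinet's. The sheet is 12 mm thick (56 to 68 mm above the bench). What lies in the drawer beyond this edge (+x) is under it. A bracket lying flat passes below with 6 mm to spare over its lug; gripper fingers holding the lug do not.
- drawer (a joint): Left drawer: 0 shut, grows as it slides out towards the robot (m), stop at 0.102; starts 0.093 to 0.099 out, so the rear 130 mm minus this value of its inside is under the cabinet's top. Stays where it is left; sliding friction about 14 N plus 15 N per m/s: a push below 14 N against its inside does not move it.
- drawer_floor (a point): Middle of the drawer's inner floor, 10 mm above the bench; moves with the drawer, axes as the cabinet's (x into it). Inside 130 x 130 mm: back wall at x +65, side walls at y +-65, all 3 thick and 22 high above the floor (top 32 above the bench); front panel from x -65 to -71, 140 wide, its top 60 above the bench.
- drawer_handle (a point): Middle of the drawer's aluminium bow handle: round bar of 8 mm, 60 mm long along y, centred 22 mm ahead (-x) of the front panel's outer face, 22 mm above the bench. Pushing it or the panel shuts the drawer.
- bracket_long: Orange L-plate, 8 mm thick, starts flat on the bench, lug up, its x within 80 degrees of straight ahead. Upright lug on top, 10 thick, 24 long along own x, 32 high (top 40 above the underside): pinch it along own y. Origin: on the underside, below the lug's middle; z up. Long leg: x -20.5 to 20.5, y -62.5 to 62.5. Foot: x -62.5 to -20.5, y 21.5 to 62.5. 160 to 260 g.
- bracket_corner: Blue corner plate, 8 mm thick, starts flat on the bench, lug up, its x within 80 degrees of straight ahead. Upright lug on top, 10 thick, 24 long along own x, 32 high (top 40 above the underside): pinch it along own y. Origin: on the underside, below the lug's middle; z up. One leg: x -20.5 to 20.5, y -20.5 to 62.5. Other leg: x 20.5 to 62.5, y -20.5 to 20.5. 130 to 210 g.
- bracket_straight: Bare aluminium straight plate, 8 mm thick, starts flat on the bench, lug up, its x within 80 degrees of straight ahead. Upright lug on top, 10 thick, 24 long along own y, 32 high (top 40 above the underside): pinch it along own x. Origin: on the underside, below the lug's middle; z up. Plate: x -41.5 to 41.5, y -20.5 to 20.5. 90 to 145 g.
- wrench: Bystander: steel combination wrench 180 mm long, lying on the right, nearest the bins. Leave alone.
- screwdriver: Bystander: screwdriver 200 mm long lying at the left. Leave alone.
- spray_can: Bystander: red spray can, diameter 60, 170 high, standing back left. Leave alone.
- oil_bottle: Bystander: black oil bottle with a red cap, diameter 70, 190 high, standing back right. Leave alone.
- mug: Bystander: white mug, diameter 80, 90 high, right. Leave alone.
- bearing: Bystander: steel bearing ring, outer diameter 62, 16 high, lying on the right. Leave alone.
- jar: Bystander: amber glass jar with a steel cap, diameter 50, 60 high, standing on the cabinet's top above the right-hand drawer. Leave alone.
Mind the look-alikes: they are no part of the job. Several things have the shape of the bracket_corner; the one meant has the colours described above.

How it is judged:
By the outcome, as a careful person would: the job done as asked, in the order asked, and still so for the second after the job is handed in, with the robot touching nothing.
It also fails if it takes over 72 s, if anything falls off the work surface, if the arm or the gripper's body presses on something with over 40 N, if the wrist force passes 120 N, or if a joint passes its speed limit or range.

## Working session

There is one attempt and no reset: what is moved stays moved. The work goes in short steps, Python scripts to look and compute and a shell command to move; the robot and the scene stay as the last step left them, time stands still between calls to the robot, and variables do not carry over. Pictures are saved under pics/ and viewed, and the job is handed in when it is done.

```bash
ls; mkdir -p pics
python3 - <<'E'
from plant import sensors, snapshot, camera_params, r
import cv2
s=sensors.state();print({k:s[k] for k in('clock','tool_pos','eef_rot','contact_force','opening')},r.tcp_to_grasp)
for n in('scene','side','wrist'):
    p=camera_params(n);print(n,p)
    cv2.imwrite(f'pics/{n}0.png',snapshot(n)[:,:,::-1])
E
```

```text
pics
{'clock': 0.0, 'tool_pos': array([ 6.74692359e+02, -3.19783725e-02,  3.01996051e+02]), 'eef_rot': array([ 7.07120525e-01,  7.07092766e-01, -4.70497272e-04, -4.03947569e-04]), 'contact_force': array([ 0.95390915,  0.50454367, -0.20813939]), 'opening': 94.27259803517718} 78.39999999999999
scene {'vertical_fov': 44.810779839845395, 'cx': 269.379217155737, 'cy': 204.96431886187554, 'rvec': array([ 1.56617486,  1.88497143, -0.87175614]), 'tvec': array([ 105.84134277, -254.75941445, 1888.53839572])}
side {'vertical_fov': 47.12781945678687, 'cx': 281.30978012846737, 'cy': 208.74705844840966, 'rvec': array([ 2.40721757, -0.06205097,  0.02365432]), 'tvec': array([-494.88255647,   66.45241731, 1260.96456547])}
wrist {'vertical_fov': 66.71094510362566, 'cx': 281.6331285205525, 'cy': 212.51050543585032, 'rvec': array([-2.89492986e+00,  1.06020111e-04,  1.02988685e-03]), 'tvec': array([-673.66254208,  -25.88685851,  388.60350695])}
```

View pics/scene0.png

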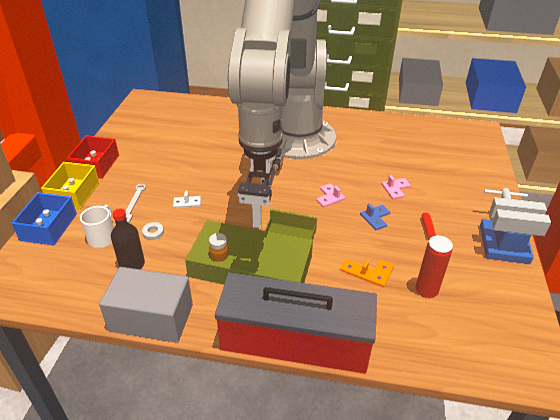

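View pics/side0.png

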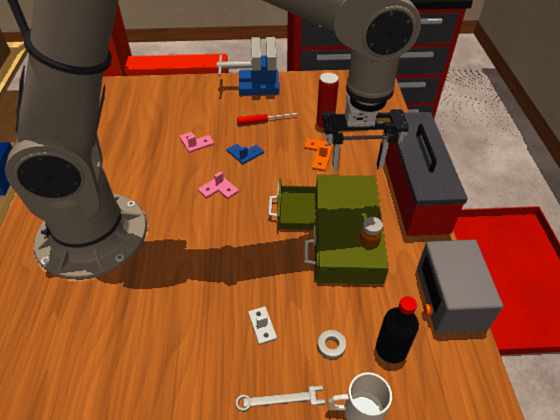

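View pics/wrist0.png

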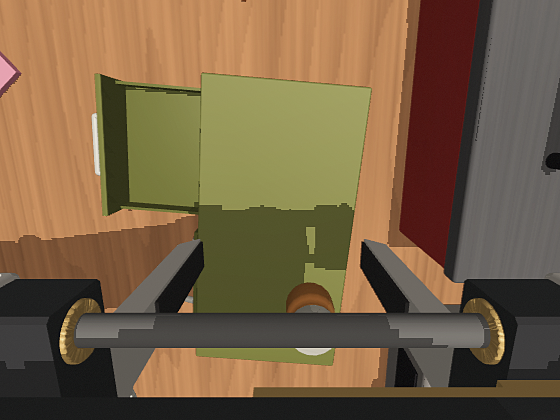

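```bash
cat > h.py <<'E'
import numpy as np, cv2
from scipy.spatial.transform import Rotation as R
from scipy.optimize import minimize, least_squares
from plant import sensors, snapshot, camera_params, order, search_frame, tip_of, r
def K(p):
    f=210/np.tan(np.radians(p['vertical_fov']/2)); return np.array([[f,0,p['cx']],[0,f,p['cy']],[0,0,1]])
def proj(p,X):
    return cv2.projectPoints(np.asarray(X,float).reshape(-1,3),p['rvec'],p['tvec'],K(p),None)[0][:,0]
def back(p,uv,z):
    Rm=cv2.Rodrigues(p['rvec'])[0]; d=Rm.T@np.linalg.inv(K(p))@np.array([uv[0],uv[1],1.]); c=-Rm.T@p['tvec']
    return c+d*(z-c[2])/d[2]
def box(x0,x1,y0,y1,z0,z1): return np.array([[x,y,z] for x in(x0,x1) for y in(y0,y1) for z in(z0,z1)],float)
B={'bracket_long':[box(-20.5,20.5,-62.5,62.5,0,8),box(-62.5,-20.5,21.5,62.5,0,8),box(-12,12,-5,5,8,40)],
 'bracket_corner':[box(-20.5,20.5,-20.5,62.5,0,8),box(20.5,62.5,-20.5,20.5,0,8),box(-12,12,-5,5,8,40)],
 'bracket_straight':[box(-41.5,41.5,-20.5,20.5,0,8),box(-5,5,-12,12,8,40)]}
S=4
def render(p,name,pose,z=0.,scale=1):
    x,y,a=pose; m=np.zeros((420*scale,560*scale),np.uint8); c,s=np.cos(a),np.sin(a)
    for b in B[name]:
        w=b@np.array([[c,s,0],[-s,c,0],[0,0,1]])+[x,y,z]
        u=proj(p,w)*scale+(scale-1)/2
        cv2.fillConvexPoly(m,np.round(cv2.convexHull(u.astype(np.float32))*16).astype(np.int32),1,shift=4)
    return m
def fit(name,views,pose0,z=0.,scale=3,steps=(10,10,.2)):
    # views: list of (params, mask uint8 0/1)
    mm=[(p,cv2.resize(m.astype(np.float32),None,fx=scale,fy=scale,interpolation=cv2.INTER_LINEAR)>.5) for p,m in views]
    def cost(v):
        t=0
        for p,m in mm:
            q=render(p,name,(v[0],v[1],v[2]/50),z,scale)>0
            t+=1-(q&m).sum()/max(1,(q|m).sum())
        return t/len(mm)
    v0=np.array([pose0[0],pose0[1],pose0[2]*50.])
    best=None
    for k in range(2):
        sx=np.array([v0]+[v0+np.eye(3)[i]*[steps[0],steps[1],steps[2]*50][i]/(1+3*k) for i in range(3)])
        o=minimize(cost,v0,method='Nelder-Mead',options=dict(initial_simplex=sx,xatol=.1,fatol=1e-4)); v0=o.x
    return (v0[0],v0[1],v0[2]/50),o.fun
def mask(name,im):
    h=cv2.cvtColor(im,cv2.COLOR_RGB2HSV); H,Sx,V=h[...,0],h[...,1],h[...,2]
    if name=='bracket_long': return ((H>=10)&(H<=22)&(Sx>225)&(V>50)).astype(np.uint8)
    if name=='bracket_corner': return ((H>=104)&(H<=122)&(Sx>120)&(V>30)).astype(np.uint8)
    return ((Sx<40)&(V>90)).astype(np.uint8)
def st(): 
    s=sensors.state(); print('t',round(s['clock'],2),'pos',np.round(s['tool_pos'],1),'rot',np.round(R.from_quat(s['eef_rot']).as_matrix(),3).tolist(),'F',np.round(s['contact_force'],1),'open',round(s['opening'],1)); return s
E
python3 - <<'E'
from h import *
zs={'bracket_long':0,'bracket_corner':0,'bracket_straight':0,'drawer_floor':10,'top_edge':56,'drawer_handle':22,'jar':68,'wrench':0,'oil_bottle':0,'mug':0}
for n in('scene','side','wrist'):
    p=camera_params(n); cv2.imwrite(f'pics/{n}1.png',snapshot(n)[:,:,::-1])
    for q in zs:
        if n=='wrist' and q in('bracket_long','bracket_corner','bracket_straight','wrench','mug','oil_bottle'): continue
        for d in tip_of(n,q)[:3]:
            rc=d['position']; print(n,q,round(d['conf'],2),np.round(rc),np.round(back(p,(rc[1],rc[0]),zs[q]),0)[:2])
st()
E
```

```text
scene bracket_long 0.61 [276. 364.] [649. 272.]
scene bracket_long 0.3 [219. 368.] [413. 273.]
scene bracket_corner 0.66 [217. 366.] [407. 268.]
scene bracket_corner 0.64 [188. 390.] [251. 336.]
scene bracket_corner 0.63 [197. 338.] [325. 174.]
scene bracket_straight 0.51 [204. 187.] [ 449. -284.]
scene drawer_floor 0.95 [240. 288.] [559.  50.]
scene top_edge 0.58 [237. 284.] [595.  46.]
scene drawer_handle 0.68 [217. 294.] [470.  56.]
scene drawer_handle 0.19 [236. 153.] [ 625. -328.]
scene wrench 0.69 [251. 287.] [592.  53.]
scene wrench 0.51 [203. 133.] [ 473. -456.]
scene oil_bottle 0.74 [266. 132.] [ 728. -354.]
scene mug 0.86 [241. 102.] [ 650. -476.]
scene mug 0.2 [264. 130.] [ 721. -361.]
side bracket_long 0.86 [158. 322.] [632. 266.]
side bracket_corner 0.9 [158. 242.] [392. 279.]
side bracket_corner 0.81 [184. 219.] [324. 168.]
side bracket_corner 0.78 [147. 190.] [229. 338.]
side bracket_straight 0.81 [324. 260.] [ 433. -285.]
side bracket_straight 0.74 [397. 280.] [ 469. -449.]
side drawer_floor 0.68 [209. 304.] [559.  50.]
side drawer_floor 0.66 [398. 278.] [ 465. -456.]
side top_edge 0.57 [198. 317.] [593.  48.]
side drawer_handle 0.87 [206. 270.] [467.  56.]
side jar 0.76 [240. 369.] [ 703. -110.]
side wrench 0.72 [398. 280.] [ 471. -451.]
side oil_bottle 0.73 [348. 392.] [ 718. -357.]
side oil_bottle 0.67 [326. 261.] [ 436. -289.]
side mug 0.67 [397. 279.] [ 467. -450.]
side mug 0.63 [409. 365.] [ 638. -482.]
wrist drawer_floor 0.76 [151. 186.] [565.  49.]
wrist top_edge 0.96 [153. 203.] [595.  49.]
wrist drawer_handle 0.67 [144.  96.] [469.  57.]
wrist jar 0.6 [299. 311.] [ 706. -108.]
t 1.5 pos [675.   -0.  302.6] rot [[0.0, 1.0, -0.0], [1.0, -0.0, 0.0], [0.0, -0.0, -1.0]] F [ 0.  -0.4 -0.9] open 93.8
```

Run:
```python
from h import *
ps={n:camera_params(n) for n in('scene','side','wrist')}
im={n:cv2.imread(f'pics/{n}1.png')[:,:,::-1].copy() for n in ps}
init={'bracket_long':(640,269),'bracket_corner':(396,275),'bracket_straight':(437,-286)}
ov={n:im[n].copy() for n in ps}
for b,(x,y) in init.items():
    vs=[]
    for n in('scene','side'):
        m=mask(b,im[n]); u=proj(ps[n],[[x,y,10]])[0]
        roi=np.zeros_like(m); cv2.circle(roi,tuple(int(v) for v in u),45,1,-1); m=m*roi; vs.append((ps[n],m)); 
    for lab,vv in(('both',vs),('scene',vs[:1]),('side',vs[1:])):
        best=min((fit(b,vv,(x,y,a),steps=(8,8,.25),scale=2) for a in np.radians([-60,-20,20,60])),key=lambda t:t[1])
        print(b,lab,np.round(best[0],2),'deg',round(np.degrees(best[0][2]),1),'cost',round(best[1],3),[int(m.sum()) for _,m in vv])
        if lab=='both':
            for n in('scene','side'):
                c,_=cv2.findContours(render(ps[n],b,best[0]),0,2); cv2.drawContours(ov[n],c,-1,(255,255,0),1)
p=ps['wrist']
for uv in((201,73),(371,88),(196,356),(333,365)): print(uv,np.round(back(p,uv,68),1))
for uv in((119,81),(125,90),(107,215),(95,73),(103,215)): print(uv,np.round(back(p,uv,60),1))
cv2.imwrite('pics/ov.png',np.vstack([cv2.resize(ov['side'][100:400,170:400],None,fx=2,fy=2)])[:,:,::-1])
cv2.imwrite('pics/crop.png',cv2.resize(im['wrist'][40:250,60:400],None,fx=2.3,fy=2.3,interpolation=cv2.INTER_CUBIC)[:,:,::-1])
```

```text
bracket_long both [ 6.3520e+02  2.7185e+02 -3.2000e-01] deg -18.6 cost 0.165 [723, 539]
bracket_long scene [ 6.3813e+02  2.7003e+02 -3.3000e-01] deg -19.1 cost 0.169 [723]
bracket_long side [ 6.3508e+02  2.7322e+02 -3.2000e-01] deg -18.2 cost 0.124 [539]
bracket_corner both [393.44 276.94   0.63] deg 35.9 cost 0.336 [259, 379]
bracket_corner scene [393.31 275.89   0.65] deg 37.0 cost 0.472 [259]
bracket_corner side [394.82 277.27   0.62] deg 35.6 cost 0.185 [379]
bracket_straight both [ 437.47 -288.12    1.85] deg 106.0 cost 0.259 [376, 590]
bracket_straight scene [ 439.34 -289.8    -1.25] deg -71.6 cost 0.375 [376]
bracket_straight side [ 437.13 -287.06   -1.3 ] deg -74.7 cost 0.13 [590]
(201, 73) [600.2 122.4  68. ]
(371, 88) [757.2 109.5  68. ]
(196, 356) [ 575.8 -179.7   68. ]
(333, 365) [ 733.7 -191.9   68. ]
(119, 81) [520.3 116.7  60. ]
(125, 90) [525.  108.7  60. ]
(107, 215) [491.4 -14.3  60. ]
(95, 73) [498.6 123.8  60. ]
(103, 215) [487.2 -14.3  60. ]
```

View pics/ov.png

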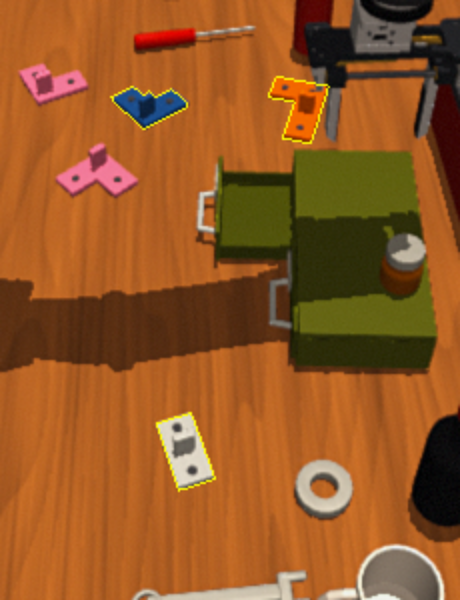

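View pics/crop.png

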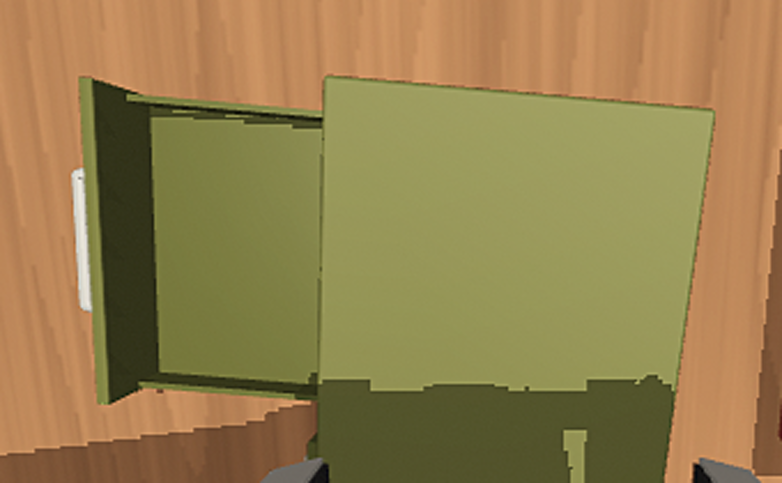

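```bash
cat >> h.py <<'E'
def heading():
    s=sensors.state(); M=R.from_quat(s['eef_rot']).as_matrix(); return np.array(s['tool_pos']),np.degrees(np.arctan2(M[1,1],M[0,1]))
def plan(wps,start=None):
    """wps: (x,y,z,heading,n)"""
    import json
    if start is None: p,h=heading()
    else: p,h=np.array(start[:3],float),start[3]
    L=[];T=[]
    for x,y,z,hh,n in wps:
        for k in range(n,0,-1):
            a=np.radians(h); ty=np.array([np.cos(a),np.sin(a),0]); tx=np.array([-np.sin(a),np.cos(a),0]); tz=np.array([0,0,-1.])
            d=(np.array([x,y,z])-p)/k/50; l=np.round([d@tx,d@ty,d@tz],2); t=np.round((h-hh)/k/10,2)
            if max(abs(l).max(),abs(t))>1: print('TOO BIG',l,t)
            if np.linalg.norm(l)>1.25: print('fast',l)
            p=p+50*(l[0]*tx+l[1]*ty+l[2]*tz); h-=10*t
            L.append(l.tolist()); T.append([0,0,float(t)])
    f=lambda v:'0' if v==0 else f'{v:g}'
    print('{"linear":['+','.join('['+','.join(f(v+0.) for v in l)+']' for l in L)+'],"turn":['+','.join(f'[0,0,{f(t[2]+0.)}]' for t in T)+'],"hand":['+','.join(['H']*len(L))+']}')
    print('end',np.round(p,1),round(h,2),len(L))
E
python3 - <<'E'
from h import *
p=camera_params('wrist'); print(proj(p,[[675,0,0],[675,0,224],[675,50,0],[675,100,0]]), -cv2.Rodrigues(p['rvec'])[0].T@p['tvec'])
print(heading())
# view pose: long at 636,272, heading 71.4
plan([(622,240,250,71.4,8)])
E
```

```text
[[282.25925975 191.17805461]
 [283.21654085 265.85390709]
 [282.27177065 149.40364315]
 [282.28511968 104.83071312]] [674.09880375  69.66580354 383.31401405]
(array([ 6.74963406e+02, -7.84436493e-04,  3.02636917e+02]), np.float64(-0.002967635470797926))
{"linear":[[0.6,-0.13,0.13],[0.61,-0.04,0.13],[0.61,0.06,0.13],[0.6,0.15,0.13],[0.57,0.24,0.13],[0.52,0.33,0.13],[0.46,0.4,0.14],[0.39,0.47,0.13]],"turn":[[0,0,-0.89],[0,0,-0.89],[0,0,-0.89],[0,0,-0.89],[0,0,-0.9],[0,0,-0.89],[0,0,-0.9],[0,0,-0.89]],"hand":[H,H,H,H,H,H,H,H]}
end [622.2 239.8 250.1] 71.4 8
```

```bash
python3 -m inch '{"linear":[[0.12,-0.25,0],[0.12,-0.25,0],[0.12,-0.25,0],[0.1,-0.25,0],[0,-0.3,0],[-0.1,-0.3,0],[-0.2,-0.3,0],[-0.2,-0.2,0],[-0.2,-0.1,0],[0,0,0]],"turn":[[0,0,-0.9],[0,0,-0.9],[0,0,-0.9],[0,0,-0.9],[0,0,-0.9],[0,0,-0.9],[0,0,-0.9],[0,0,-0.9],[0,0,-0.9],[0,0,-0.43]],"hand":[94,94,94,94,94,94,94,94,94,94]}' 30
python3 - <<'E'
from h import *
st();print(heading());p=camera_params('wrist'); im=snapshot('wrist'); cv2.imwrite('pics/d1.png',im[:,:,::-1])
import json; json.dump({k:(v.tolist() if hasattr(v,'tolist') else v) for k,v in p.items()},open('d1.json','w'))
for q,z in(('drawer_floor',10),('top_edge',56),('drawer_handle',22)):
    for d in tip_of('wrist',q)[:1]:
        rc=d['position'];print(q,round(d['conf'],2),np.round(rc),np.round(back(p,(rc[1],rc[0]),z),1))
plan([(636,272,250,71.4,6)])
E
```

```text
clock: 2.75
tool_pos: [614.8, -52.6, 302.6]
eef_rot: [0.04, 0.999, -0.0, 0.0]
contact_force: [0.1, 1.1, 0.7]
opening: 94.0
t 2.75 pos [614.8 -52.6 302.6] rot [[-0.997, 0.079, 0.0], [0.079, 0.997, -0.0], [-0.0, -0.0, -1.0]] F [0.1 1.1 0.7] open 94.0
(array([614.76673854, -52.6312306 , 302.63179832]), np.float64(85.44678436412433))
drawer_floor 0.64 [139. 366.] [559.3  47.4  10. ]
top_edge 0.6 [173. 378.] [592.   47.7  56. ]
drawer_handle 0.76 [ 48. 374.] [467.6  53.7  22. ]
TOO BIG [0.02 1.08 0.18] 0.23
TOO BIG [0.06 1.08 0.17] 0.23
TOO BIG [0.11 1.08 0.18] 0.23
TOO BIG [0.15 1.07 0.17] 0.23
TOO BIG [0.19 1.06 0.18] 0.23
TOO BIG [0.23 1.06 0.17] 0.23
{"linear":[[0.02,1.08,0.18],[0.06,1.08,0.17],[0.11,1.08,0.18],[0.15,1.07,0.17],[0.19,1.06,0.18],[0.23,1.06,0.17]],"turn":[[0,0,0.23],[0,0,0.23],[0,0,0.23],[0,0,0.23],[0,0,0.23],[0,0,0.23]],"hand":[H,H,H,H,H,H]}
end [636.1 272.  250.2] 71.38 6
```

View pics/d1.png

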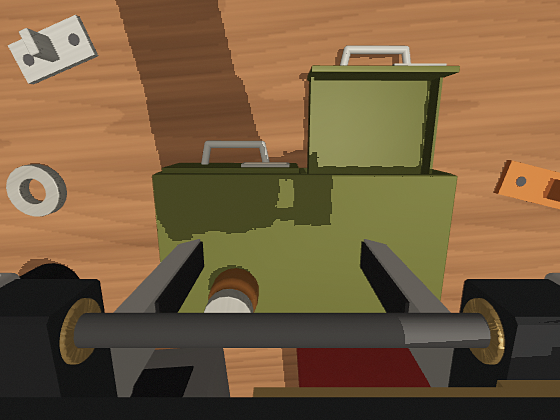

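Run:
```python
from h import *
im=cv2.imread('pics/d1.png'); 
a=cv2.resize(im[40:190,290:470],None,fx=4,fy=4,interpolation=cv2.INTER_CUBIC)
cv2.imwrite('pics/c1.png',a)
im=cv2.imread('pics/wrist1.png'); 
cv2.imwrite('pics/c2.png',cv2.resize(im[60:225,85:275],None,fx=4,fy=3.6,interpolation=cv2.INTER_CUBIC))
import json
p={k:np.array(v) for k,v in json.load(open('d1.json')).items()}
for uv in((457,175),(153,173.5)): print(uv,np.round(back(p,uv,68),1))
for uv in((459,66),(311,66)): print(uv,np.round(back(p,uv,60),1))
```

```text
(457, 175) [598.4 121.8  68. ]
(153, 173.5) [ 573.  -177.9   68. ]
(459, 66) [496.9 122.4  60. ]
(311, 66) [485.9 -15.7  60. ]
```

View pics/c1.png

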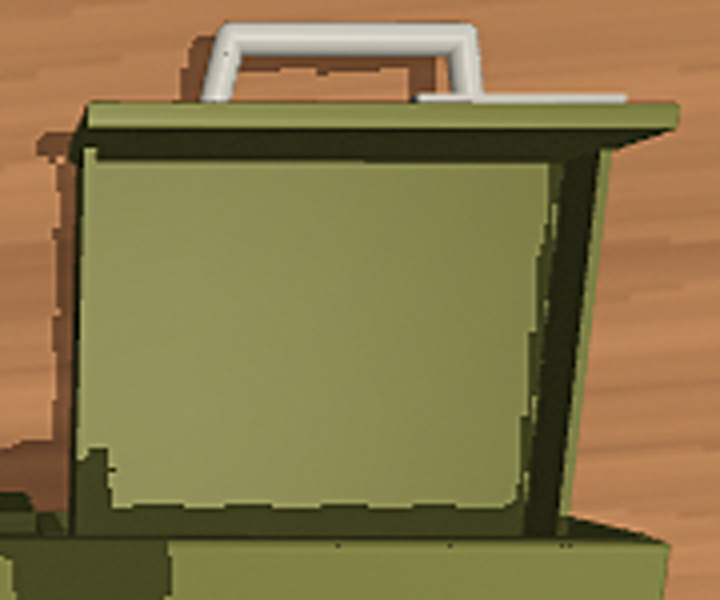

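View pics/c2.png

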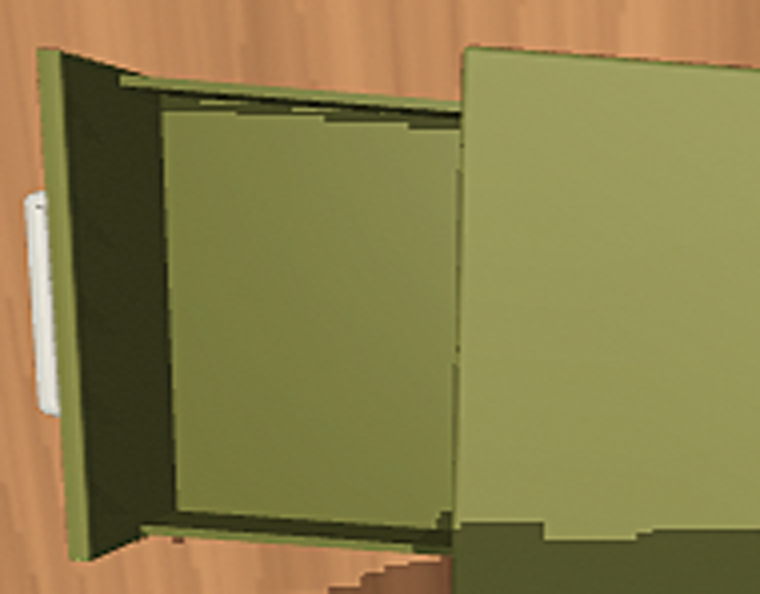

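```bash
cat > cab.py <<'E'
from h import *
import json
p1={k:np.array(v) for k,v in json.load(open('d1.json')).items()}
p0=dict(vertical_fov=66.71094510362566,cx=281.6331285205525,cy=212.51050543585032,rvec=np.array([-2.89492986e+00,1.06020111e-04,1.02988685e-03]),tvec=np.array([-673.66254208,-25.88685851,388.60350695]))
C1=[((-1,-6,70,60),(459.5,66)),((-1,-6,-70,60),(312.5,65.7)),((-1,0,-70,60),(312,72)),((-1,0,65,10),(427,80.7)),((0,0,78,68),(457,176.2)),((0,0,-228,68),(153,174))]
C0=[((-1,-6,70,60),(95,73.3)),((-1,-6,-70,60),(103,215.3)),((-1,0,70,60),(100.5,73.9)),((-1,0,-70,60),(108,215)),((-1,0,65,10),(125.5,87)),((-1,0,-65,10),(129.5,201.7)),((0,0,78,68),(201.2,73)),((0,160,78,68),(371,88)),((0,0,-228,68),(196,356))]
def P(v,C):
    c,s=np.cos(v[2]),np.sin(v[2]);o=[]
    for (k,x,y,z),_ in C:
        x=x+k*v[3]; o.append([v[0]+c*x-s*y,v[1]+s*x+c*y,z])
    return np.array(o)
def res(v,sets): return np.concatenate([(proj(p,P(v,C))-np.array([u for _,u in C])).ravel() for p,C in sets])
for n,s in(('v0',[(p0,C0)]),('v1',[(p1,C1)]),('both',[(p0,C0),(p1,C1)])):
    o=least_squares(lambda v:res(v,s),[594,46,-.08,96],loss='soft_l1',x_scale=[1,1,.01,1]); print(n,np.round(o.x[:2],1),np.degrees(o.x[2]).round(2),o.x[3].round(1)); print(np.round(o.fun.reshape(-1,2),1).tolist())
E
python3 cab.py; python3 -c "
from h import *
plan([(636,272,270,71.4,8)])"
```

```text
v0 [593.2  45.4] -4.8 95.8
[[-0.7, -0.3], [-0.7, 1.2], [0.3, -0.3], [0.0, 1.9], [0.6, -0.4], [0.4, 0.4], [-0.3, -1.0], [2.9, -0.4], [-1.0, 1.9]]
v1 [593.   45.6] -4.89 96.1
[[1.2, 0.1], [-1.2, -0.5], [-0.9, 0.1], [3.5, 0.5], [1.4, -0.1], [-3.6, 0.3]]
both [593.   45.4] -4.85 95.9
[[-0.9, -0.4], [-1.1, 1.1], [-0.0, -0.4], [-0.3, 1.8], [0.4, -0.5], [0.1, 0.3], [-0.5, -1.0], [2.8, -0.3], [-1.3, 1.8], [0.9, 0.4], [-1.5, -0.1], [-1.2, 0.5], [3.2, 0.7], [1.2, -0.1], [-3.8, 0.5]]
{"linear":[[0.01,0.81,0.08],[0.04,0.81,0.08],[0.06,0.81,0.08],[0.09,0.81,0.08],[0.11,0.8,0.08],[0.13,0.8,0.08],[0.16,0.79,0.09],[0.19,0.79,0.08]],"turn":[[0,0,0.17],[0,0,0.17],[0,0,0.17],[0,0,0.17],[0,0,0.17],[0,0,0.18],[0,0,0.17],[0,0,0.18]],"hand":[H,H,H,H,H,H,H,H]}
end [635.7 271.8 270.2] 71.38 8
```

```bash
python3 -m inch '{"linear":[[0.01,0.81,0.08],[0.04,0.81,0.08],[0.06,0.81,0.08],[0.09,0.81,0.08],[0.11,0.8,0.08],[0.13,0.8,0.08],[0.16,0.79,0.09],[0.19,0.79,0.08],[0,0,0],[0,0,0]],"turn":[[0,0,0.17],[0,0,0.17],[0,0,0.17],[0,0,0.17],[0,0,0.17],[0,0,0.18],[0,0,0.17],[0,0,0.18],[0,0,0],[0,0,0]],"hand":[60,60,60,60,60,60,60,60,60,60]}'
cat > look.py <<'E'
from h import *
import sys
b=sys.argv[1]; x,y,a=map(float,sys.argv[2:5]); z=float(sys.argv[5]) if len(sys.argv)>5 else 0.
st();print(heading());p=camera_params('wrist'); im=snapshot('wrist')
m=mask(b,im); u=proj(p,[[x,y,z]])[0]; roi=np.zeros_like(m); cv2.circle(roi,tuple(int(v) for v in u),110,1,-1); m=m*roi
m=cv2.morphologyEx(m,cv2.MORPH_CLOSE,np.ones((7,7)))
po,c=fit(b,[(p,m)],(x,y,np.radians(a)),z=z,steps=(10,10,.15)); print('pose',np.round(po[:2],1),np.degrees(po[2]).round(2),'cost',round(c,3))
q=im.copy(); cs,_=cv2.findContours(render(p,b,po,z),0,2); cv2.drawContours(q,cs,-1,(0,255,255),1)
cs,_=cv2.findContours(m,0,2); cv2.drawContours(q,cs,-1,(255,0,255),1)
cv2.imwrite(f'pics/look_{b}_{int(sensors.state()["clock"]*100)}.png',q[:,:,::-1]); cv2.imwrite('pics/raw_last.png',im[:,:,::-1]);print(f'pics/look_{b}_{int(sensors.state()["clock"]*100)}.png')
E
python3 look.py bracket_long 636 272 -18.6; cp pics/look_bracket_long*.png pics/L1.png
```

```text
clock: 4.2
tool_pos: [635.1, 271.5, 270.0]
eef_rot: [0.161, 0.987, -0.0, -0.0]
contact_force: [1.1, -0.4, 0.2]
opening: 60.0
t 4.2 pos [635.1 271.5 270. ] rot [[-0.948, 0.318, -0.0], [0.318, 0.948, -0.001], [-0.0, -0.001, -1.0]] F [ 1.1 -0.4  0.2] open 60.0
(array([635.08000949, 271.4930704 , 270.04701048]), np.float64(71.45523490681109))
pose [636. 272.] -18.6 cost 1.0
pics/look_bracket_long_425.png
```

View pics/L1.png

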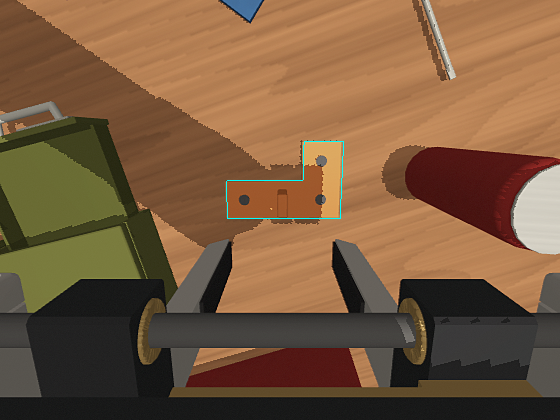

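```bash
python3 -m inch '{"linear":[[-0.02,0.01,0.9],[0,0,0.9],[0,0,0.9],[0,0,0.48],[0,0,0],[0,0,0],[0,0,0],[0,0,0],[0,0,0]],"turn":[[0,0,0],[0,0,0],[0,0,0],[0,0,0],[0,0,0],[0,0,0],[0,0,0],[0,0,0],[0,0,0]],"hand":[60,60,60,60,40,6,6,6,6]}' 40
python3 - <<'E'
from h import *
st()
c,s=np.cos(np.radians(-4.85)),np.sin(np.radians(-4.85))
def cab(x,y): return 593+c*x-s*y,45.4+s*x+c*y
print('drop',cab(-30.9+4,1))
X=cab(-30.9+4,1)
plan([(636,272,200,71.4,3),(X[0],X[1],200,85.15,6)])
E
```

```text
clock: 5.38
tool_pos: [636.4, 272.1, 111.7]
eef_rot: [0.161, 0.987, 0.0, 0.0]
contact_force: [0.6, -0.2, 0.9]
opening: 13.2
t 5.38 pos [636.4 272.1 111.7] rot [[-0.948, 0.317, 0.001], [0.317, 0.948, 0.0], [-0.0, 0.0, -1.0]] F [ 0.6 -0.2  0.9] open 13.2
drop (np.float64(566.2808640186691), np.float64(48.670744932144714))
{"linear":[[0,0,-0.59],[0,0,-0.59],[0.01,0,-0.59],[-0.02,-0.78,0],[0.01,-0.78,0],[0.05,-0.78,0],[0.08,-0.78,0],[0.11,-0.77,0],[0.13,-0.77,0]],"turn":[[0,0,0],[0,0,0],[0,0,0.01],[0,0,-0.23],[0,0,-0.23],[0,0,-0.23],[0,0,-0.23],[0,0,-0.23],[0,0,-0.23]],"hand":[H,H,H,H,H,H,H,H,H]}
end [566.4  48.6 200.2] 85.19 9
```

```bash
python3 -m inch '{"linear":[[0,0,0],[0,0,0],[0,0,-0.59],[0,0,-0.59],[0.01,0,-0.59],[-0.02,-0.78,0],[0.01,-0.78,0],[0.05,-0.78,0],[0.08,-0.78,0],[0.11,-0.77,0],[0.13,-0.77,0],[0,0,0]],"turn":[[0,0,0],[0,0,0],[0,0,0],[0,0,0],[0,0,0.01],[0,0,-0.23],[0,0,-0.23],[0,0,-0.23],[0,0,-0.23],[0,0,-0.23],[0,0,-0.23],[0,0,0]],"hand":[6,6,6,6,6,6,6,6,6,6,6,6]}'
python3 - <<'E'
from h import *
st(); p=camera_params('wrist'); im=snapshot('wrist'); q=im.copy()
pos,h=heading(); 
for k in(0,):
    cs,_=cv2.findContours(render(p,'bracket_long',(pos[0],pos[1],np.radians(h-90)),pos[2]-111.7),0,2); cv2.drawContours(q,cs,-1,(0,255,255),1)
cv2.imwrite('pics/L2.png',q[:,:,::-1]); print(h)
E
```

```text
clock: 6.88
tool_pos: [565.4, 45.2, 199.5]
eef_rot: [0.044, 0.999, -0.001, -0.0]
contact_force: [0.2, 0.3, -1.6]
opening: 9.8
t 6.88 pos [565.4  45.2 199.5] rot [[-0.996, 0.087, -0.001], [0.088, 0.996, -0.001], [0.001, -0.001, -1.0]] F [ 0.2  0.3 -1.6] open 9.8
85.06096639644332
```

View pics/L2.png

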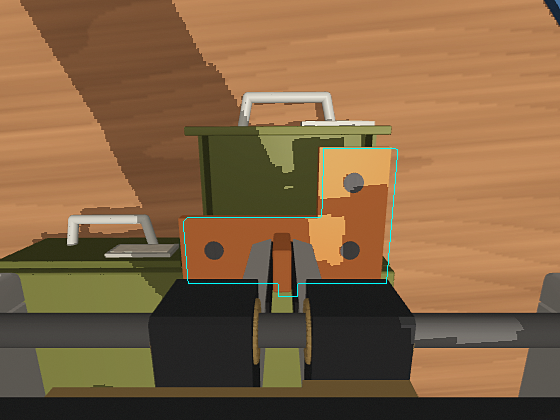

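Run:
```python
from h import *
st();print(heading())
plan([(566.25,48.4,140,85.15,3)])
```

```text
t 6.92 pos [566.   47.3 199.6] rot [[-0.996, 0.086, -0.0], [0.086, 0.996, -0.0], [0.0, -0.0, -1.0]] F [-0.1  0.5 -2.7] open 10.1
(array([565.98457284,  47.26462618, 199.64904771]), np.float64(85.06096639644332))
{"linear":[[0,0.01,0.4],[0,0.01,0.4],[0,0,0.39]],"turn":[[0,0,0],[0,0,0],[0,0,-0.01]],"hand":[H,H,H]}
end [566.1  48.3 140.1] 85.16 3
```

```bash
python3 -m inch '{"linear":[[0,0,0.4],[0,0,0.4],[0,0,0.4],[0,0,0],[0,0,0]],"turn":[[0,0,0],[0,0,0],[0,0,0],[0,0,0],[0,0,0]],"hand":[6,6,6,6,6]}'
python3 - <<'E'
from h import *
pos,h=heading(); st(); p=camera_params('wrist'); im=snapshot('wrist'); q=im.copy()
cs,_=cv2.findContours(render(p,'bracket_long',(pos[0],pos[1],np.radians(h-90)),pos[2]-111.7),0,2); cv2.drawContours(q,cs,-1,(0,255,255),1)
cv2.imwrite('pics/L3.png',q[:,:,::-1]); print(pos,h)
E
```

```text
clock: 7.55
tool_pos: [566.6, 49.3, 140.2]
eef_rot: [0.042, 0.999, 0.0, 0.0]
contact_force: [-0.2, -0.4, -2.4]
opening: 9.6
t 7.55 pos [566.6  49.3 140.2] rot [[-0.997, 0.083, 0.0], [0.083, 0.997, 0.0], [-0.0, 0.0, -1.0]] F [-0.2 -0.4 -2.4] open 9.6
[566.57529444  49.30000613 140.23717523] 85.23486987909851
```

View pics/L3.png

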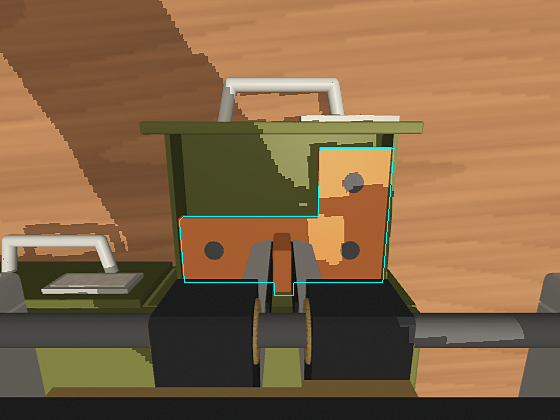

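```bash
cat > ovl.py <<'E'
from h import *
import sys
# args: name underside_z tag
cx,cy,ca,d=593.,45.4,np.radians(-4.85),95.9
c,s=np.cos(ca),np.sin(ca)
def cab(x,y,z): return [cx+c*x-s*y,cy+s*x+c*y,z]
p=camera_params('wrist'); im=cv2.imread(sys.argv[1]); k=3
q=cv2.resize(im[100:300,130:430],None,fx=k,fy=k,interpolation=cv2.INTER_CUBIC)[:600,:800]
def L(a,b,col): 
    u=(proj(p,[a,b])-[130,100]+.5)*k; cv2.line(q,tuple(int(v) for v in u[0]),tuple(int(v) for v in u[1]),col,1)
for sy in(1,-1):
    L(cab(-d,65*sy,32),cab(0,65*sy,32),(0,255,255)); L(cab(-d,68*sy,32),cab(0,68*sy,32),(255,255,0))
L(cab(-d,-70,60),cab(-d,70,60),(0,0,255));L(cab(-d-6,-70,60),cab(-d-6,70,60),(0,0,255));L(cab(0,-70,68),cab(0,78,68),(255,0,255))
cv2.imwrite(sys.argv[2],q)
E
python3 ovl.py pics/L3.png pics/L3o.png
```

```text
(no output)
```

View pics/L3o.png

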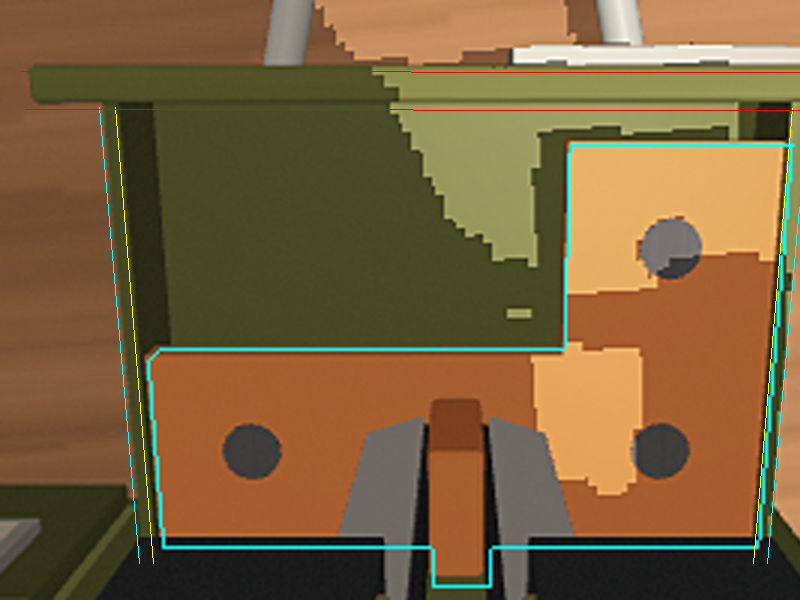

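```bash
python3 -m inch '{"linear":[[0,-0.02,0.1],[0,0,0.13],[0,0,0.1],[0,0,0.04],[0,0,0],[0,0,0]],"turn":[[0,0,0],[0,0,0],[0,0,0],[0,0,0],[0,0,0],[0,0,0]],"hand":[6,6,6,6,6,6]}'
```

```text
clock: 8.35
tool_pos: [565.9, 47.5, 121.4]
eef_rot: [0.042, 0.999, -0.0, -0.0]
contact_force: [-4.7, -1.5, 8.1]
opening: 9.4
```

```bash
python3 -m inch '{"linear":[[0,0,0],[0,0,0],[0,0,-0.6],[0,0,-0.8],[0,0,0],[0,0,0]],"turn":[[0,0,0],[0,0,0],[0,0,0],[0,0,0],[0,0,0],[0,0,0]],"hand":[26,26,26,26,26,26]}'
cat > dl.py <<'E'
from h import *
import sys
cx,cy,ca,d=593.,45.4,np.radians(-4.85),95.9
c,s=np.cos(ca),np.sin(ca)
def cab(x,y): return cx+c*x-s*y,cy+s*x+c*y
def inv(X,Y): return c*(X-cx)+s*(Y-cy),-s*(X-cx)+c*(Y-cy)
E
python3 - <<'E'
from dl import *
pos,h=heading(); st(); print(inv(*pos[:2]),h)
p=camera_params('wrist'); im=snapshot('wrist'); cv2.imwrite('pics/L4.png',im[:,:,::-1])
a=cab(-62,-7); b=cab(-14.9,-7)
plan([(*a,pos[2],85.15,2),(*a,109.5,85.15,3),(*b,109.5,85.15,8)])
E
```

```text
clock: 9.1
tool_pos: [566.0, 47.4, 190.8]
eef_rot: [0.042, 0.999, -0.0, -0.0]
contact_force: [-0.8, 0.2, -0.0]
opening: 26.2
t 9.1 pos [566.   47.4 190.8] rot [[-0.996, 0.084, -0.0], [0.084, 0.996, -0.0], [0.0, -0.0, -1.0]] F [-0.8  0.2 -0. ] open 26.2
(np.float64(-27.08917574217616), np.float64(-0.26031848983276795)) 85.19085657508283
{"linear":[[0.35,-0.07,0],[0.34,-0.06,-0.01],[0,0,0.54],[0,0,0.54],[0,0,0.55],[-0.12,0,0],[-0.12,0,0],[-0.12,0,0],[-0.12,0,0],[-0.11,0,0],[-0.12,0,0],[-0.11,0,0],[-0.12,0,0]],"turn":[[0,0,0],[0,0,0],[0,0,0],[0,0,0],[0,0,0],[0,0,0],[0,0,0],[0,0,0],[0,0,0],[0,0,0],[0,0,0],[0,0,0],[0,0,0]],"hand":[H,H,H,H,H,H,H,H,H,H,H,H,H]}
end [577.7  39.9 109.4] 85.19 13
```

View pics/L4.png

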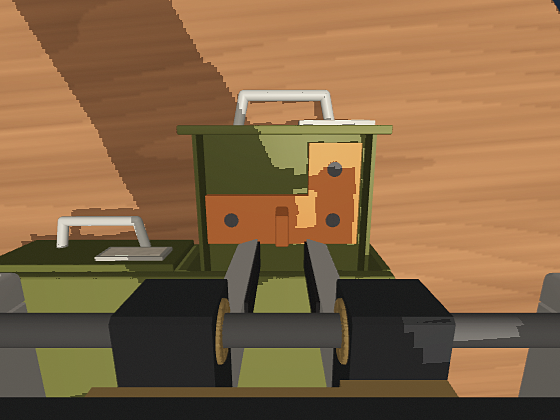

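```bash
python3 -m inch '{"linear":[[0.35,-0.07,0],[0.34,-0.06,-0.01],[0,0,0.54],[0,0,0.54],[0,0,0.55],[0,0,0],[0,0,0]],"turn":[[0,0,0],[0,0,0],[0,0,0],[0,0,0],[0,0,0],[0,0,0],[0,0,0]],"hand":[26,26,26,26,26,26,26]}'
python3 -c "
from dl import *
pos,h=heading();print(inv(*pos[:2]),h)"
```

```text
clock: 10.02
tool_pos: [530.6, 43.9, 109.8]
eef_rot: [0.042, 0.999, -0.0, -0.001]
contact_force: [0.4, -0.5, 0.4]
opening: 26.0
(np.float64(-62.02856664747212), np.float64(-6.770901918679656)) 85.20102955285493
```

```bash
python3 -m inch '{"linear":[[-0.12,0,0],[-0.12,0,0],[-0.12,0,0],[-0.12,0,0],[-0.12,0,0],[-0.12,0,0],[-0.12,0,0],[-0.06,0,0],[0,0,0],[0,0,0]],"turn":[[0,0,0],[0,0,0],[0,0,0],[0,0,0],[0,0,0],[0,0,0],[0,0,0],[0,0,0],[0,0,0],[0,0,0]],"hand":[26,26,26,26,26,26,26,26,26,26]}'
python3 -c "
from dl import *
pos,h=heading();print(inv(*pos[:2]),h)"
```

```text
clock: 11.28
tool_pos: [575.9, 40.2, 110.0]
eef_rot: [0.042, 0.999, 0.0, -0.0]
contact_force: [-3.4, 1.1, 0.7]
opening: 26.3
(np.float64(-16.625795265865843), np.float64(-6.595039137626818)) 85.2036549092531
```

```bash
python3 -m inch '{"linear":[[-0.03,0,0],[0,0,0],[0,0,0]],"turn":[[0,0,0],[0,0,0],[0,0,0]],"hand":[26,26,26]}'; python3 -m inch '{"linear":[[-0.03,0,0],[0,0,0],[0,0,0]],"turn":[[0,0,0],[0,0,0],[0,0,0]],"hand":[26,26,26]}'
python3 -c "
from dl import *
pos,h=heading();print(inv(*pos[:2]),h)"
```

```text
clock: 11.65
tool_pos: [576.3, 40.2, 109.9]
eef_rot: [0.042, 0.999, -0.0, -0.001]
contact_force: [-10.5, 2.0, 6.4]
opening: 25.9
clock: 12.02
tool_pos: [577.6, 40.1, 109.9]
eef_rot: [0.042, 0.999, -0.0, -0.002]
contact_force: [-12.2, 1.7, 8.7]
opening: 25.7
(np.float64(-14.891696254230894), np.float64(-6.556278841093983)) 85.21554448337636
```

```bash
python3 -m inch '{"linear":[[0.15,0,0],[0.2,0,0],[0,0,-0.8],[0,0,-0.8],[0,0.1,-0.8],[0,0,0],[0,0,0]],"turn":[[0,0,0],[0,0,0],[0,0,0],[0,0,0],[0,0,0],[0,0,0],[0,0,0]],"hand":[26,26,26,60,60,60,60]}'
python3 - <<'E'
from dl import *
pos,h=heading(); st(); print(inv(*pos[:2]),h)
p=camera_params('wrist'); im=snapshot('wrist'); 
q=cv2.resize(im[60:300,130:430],None,fx=2.5,fy=2.5,interpolation=cv2.INTER_CUBIC);cv2.imwrite('pics/L5.png',q[:,:,::-1])
plan([(394,277,260,125.9,8)])
E
```

```text
clock: 12.9
tool_pos: [561.6, 46.2, 229.8]
eef_rot: [0.042, 0.999, -0.0, 0.0]
contact_force: [-0.3, 0.0, 0.1]
opening: 59.2
t 12.9 pos [561.6  46.2 229.8] rot [[-0.996, 0.084, 0.0], [0.084, 0.996, -0.0], [-0.0, -0.0, -1.0]] F [-0.3  0.   0.1] open 59.2
(np.float64(-31.316707735094376), np.float64(-1.8537809851305773)) 85.19149880833208
{"linear":[[0.47,0.54,-0.08],[0.42,0.58,-0.08],[0.36,0.61,-0.08],[0.31,0.64,-0.07],[0.25,0.67,-0.08],[0.18,0.69,-0.07],[0.12,0.7,-0.08],[0.06,0.71,-0.07]],"turn":[[0,0,-0.51],[0,0,-0.51],[0,0,-0.51],[0,0,-0.51],[0,0,-0.51],[0,0,-0.51],[0,0,-0.51],[0,0,-0.5]],"hand":[H,H,H,H,H,H,H,H]}
end [394.2 277.1 259.8] 125.89 8
```

View pics/L5.png

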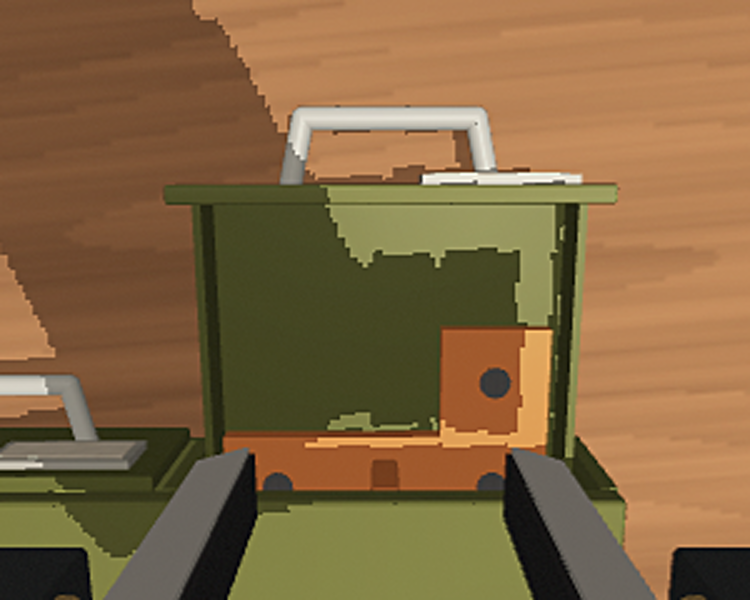

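```bash
python3 -m inch '{"linear":[[0.47,0.54,-0.08],[0.42,0.58,-0.08],[0.36,0.61,-0.08],[0.31,0.64,-0.07],[0.25,0.67,-0.08],[0.18,0.69,-0.07],[0.12,0.7,-0.08],[0.06,0.71,-0.07],[0,0,0],[0,0,0]],"turn":[[0,0,-0.51],[0,0,-0.51],[0,0,-0.51],[0,0,-0.51],[0,0,-0.51],[0,0,-0.51],[0,0,-0.51],[0,0,-0.5],[0,0,0],[0,0,0]],"hand":[60,60,60,60,60,60,60,60,60,60]}'
python3 look.py bracket_corner 394 277 35.9; cp $(ls -t pics/look_bracket_corner*|head -1) pics/C1.png
```

```text
clock: 14.2
tool_pos: [394.5, 277.5, 260.6]
eef_rot: [-0.309, 0.951, -0.0, -0.0]
contact_force: [0.9, 0.1, 0.2]
opening: 59.8
t 14.2 pos [394.5 277.5 260.6] rot [[-0.81, -0.587, -0.0], [-0.587, 0.81, -0.0], [0.0, -0.0, -1.0]] F [0.9 0.1 0.2] open 59.8
(array([394.52958218, 277.48645969, 260.64826984]), np.float64(125.95120950299986))
pose [395.7 274.9] 36.98 cost 0.079
pics/look_bracket_corner_1425.png
```

View pics/C1.png

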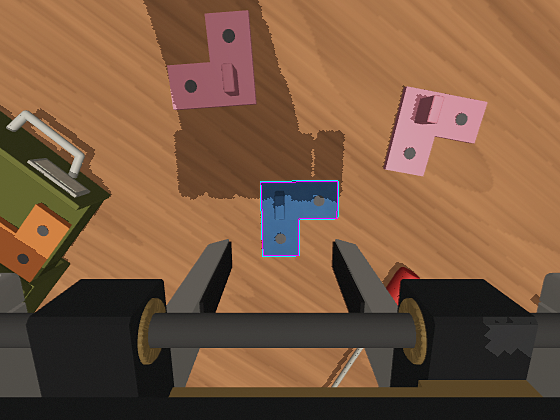

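```bash
python3 -c "
from h import *
plan([(395.7,274.9,175,127,3),(395.7,274.9,111.5,127,2)])"
```

```text
{"linear":[[0,-0.02,0.57],[0.01,-0.01,0.57],[0,-0.02,0.57],[0,0,0.64],[0,0,0.63]],"turn":[[0,0,-0.04],[0,0,-0.04],[0,0,-0.03],[0,0,0],[0,0,0]],"hand":[H,H,H,H,H]}
end [395.9 274.8 111.6] 126.99 5
```

```bash
python3 -m inch '{"linear":[[0,-0.02,0.57],[0.01,-0.01,0.57],[0,-0.02,0.57],[0,0,0.64],[0,0,0.63],[0,0,0],[0,0,0],[0,0,0],[0,0,0],[0,0,0]],"turn":[[0,0,-0.04],[0,0,-0.04],[0,0,-0.03],[0,0,0],[0,0,0],[0,0,0],[0,0,0],[0,0,0],[0,0,0],[0,0,0]],"hand":[40,40,40,40,40,30,6,6,6,6]}' 40
python3 - <<'E'
from dl import *
pos,h=heading(); print(pos,h)
a=cab(-95.9+20.5+3,-0.7)   # elbow origin cab x
print(a)
plan([(395.7,274.9,190,127,2),(*a,200,85.15,8)])
E
```

```text
clock: 15.5
tool_pos: [396.4, 275.2, 112.8]
eef_rot: [-0.317, 0.948, 0.0, 0.001]
contact_force: [-0.5, -0.8, 10.0]
opening: 9.5
[396.38339382 275.22931618 112.8241783 ] 126.98926267057305
(np.float64(520.8000481130906), np.float64(50.823739257005066))
{"linear":[[0.01,0,-0.77],[0,0,-0.77],[0.09,-0.64,-0.03],[0.03,-0.64,-0.02],[-0.03,-0.64,-0.03],[-0.09,-0.63,-0.02],[-0.14,-0.63,-0.03],[-0.2,-0.61,-0.02],[-0.25,-0.59,-0.03],[-0.31,-0.56,-0.02]],"turn":[[0,0,0],[0,0,0],[0,0,0.52],[0,0,0.52],[0,0,0.52],[0,0,0.52],[0,0,0.53],[0,0,0.52],[0,0,0.53],[0,0,0.52]],"hand":[H,H,H,H,H,H,H,H,H,H]}
end [520.7  50.7 199.8] 85.19 10
```

```bash
python3 -m inch '{"linear":[[0.01,0,-0.77],[0,0,-0.77],[0.09,-0.64,-0.03],[0.03,-0.64,-0.02],[-0.03,-0.64,-0.03],[-0.09,-0.63,-0.02],[-0.14,-0.63,-0.03],[-0.2,-0.61,-0.02],[-0.25,-0.59,-0.03],[-0.31,-0.56,-0.02],[0,0,0],[0,0,0]],"turn":[[0,0,0],[0,0,0],[0,0,0.52],[0,0,0.52],[0,0,0.52],[0,0,0.52],[0,0,0.53],[0,0,0.52],[0,0,0.53],[0,0,0.52],[0,0,0],[0,0,0]],"hand":[6,6,6,6,6,6,6,6,6,6,6,6]}'
cat > held.py <<'E'
from dl import *
b=sys.argv[1]; off=float(sys.argv[2]); out=sys.argv[3]; rot=float(sys.argv[4])
pos,h=heading(); st(); print('cab',np.round(inv(*pos[:2]),1),h)
p=camera_params('wrist'); im=snapshot('wrist'); k=2.5
o=(130,60)
q=cv2.resize(im[60:300,130:430],None,fx=k,fy=k,interpolation=cv2.INTER_CUBIC)
m=cv2.resize(render(p,b,(pos[0],pos[1],np.radians(h-rot)),pos[2]-off)[60:300,130:430],None,fx=k,fy=k)
cs,_=cv2.findContours(m,0,2); cv2.drawContours(q,cs,-1,(0,255,255),1)
def L(a,b,col):
    u=(proj(p,[a,b])-list(o)+.5)*k; cv2.line(q,tuple(int(v) for v in u[0]),tuple(int(v) for v in u[1]),col,1)
for sy in(1,-1): L([*cab(-d,65*sy),32],[*cab(0,65*sy),32],(255,255,0))
L([*cab(-d,-70),60],[*cab(-d,70),60],(255,0,0))
cv2.imwrite(out,q[:,:,::-1])
E
python3 held.py bracket_corner 111.7 pics/C2.png 90
```

```text
clock: 17.0
tool_pos: [520.3, 50.3, 198.5]
eef_rot: [0.042, 0.999, 0.0, -0.0]
contact_force: [0.4, -0.2, -0.8]
opening: 9.8
t 17.0 pos [520.3  50.3 198.5] rot [[-0.996, 0.085, -0.0], [0.085, 0.996, 0.0], [0.0, 0.0, -1.0]] F [ 0.4 -0.2 -0.8] open 9.8
cab [-72.9  -1.3] 85.15269039435891
```

View pics/C2.png

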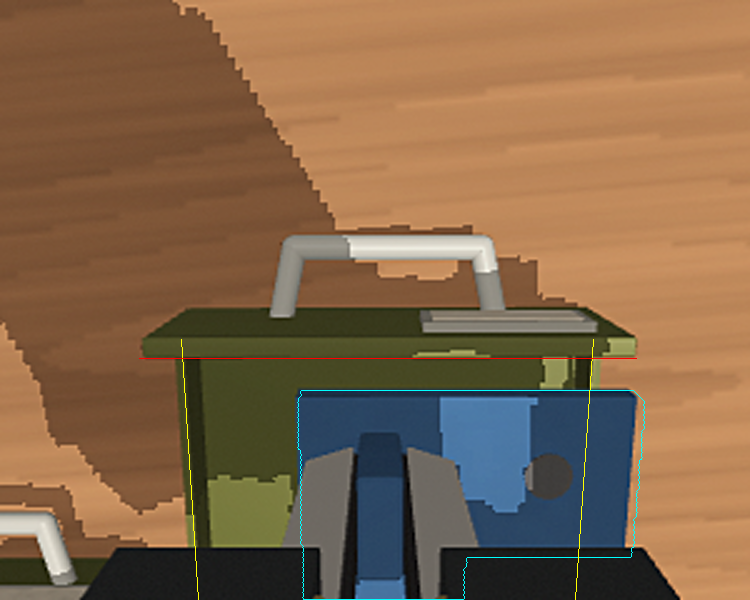

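```bash
python3 -m inch '{"linear":[[-0.01,0.01,0.3],[0,0,0.4],[0,0,0.45],[0,0,0],[0,0,0]],"turn":[[0,0,0],[0,0,0],[0,0,0],[0,0,0],[0,0,0]],"hand":[6,6,6,6,6]}'
python3 held.py bracket_corner 111.7 pics/C3.png 90
```

```text
clock: 17.68
tool_pos: [520.8, 51.2, 141.3]
eef_rot: [0.042, 0.999, 0.0, -0.0]
contact_force: [0.1, 0.2, -1.3]
opening: 9.5
t 17.68 pos [520.8  51.2 141.3] rot [[-0.997, 0.083, -0.0], [0.083, 0.997, 0.0], [0.0, 0.0, -1.0]] F [ 0.1  0.2 -1.3] open 9.5
cab [-72.5  -0.3] 85.22791017599836
```

View pics/C3.png

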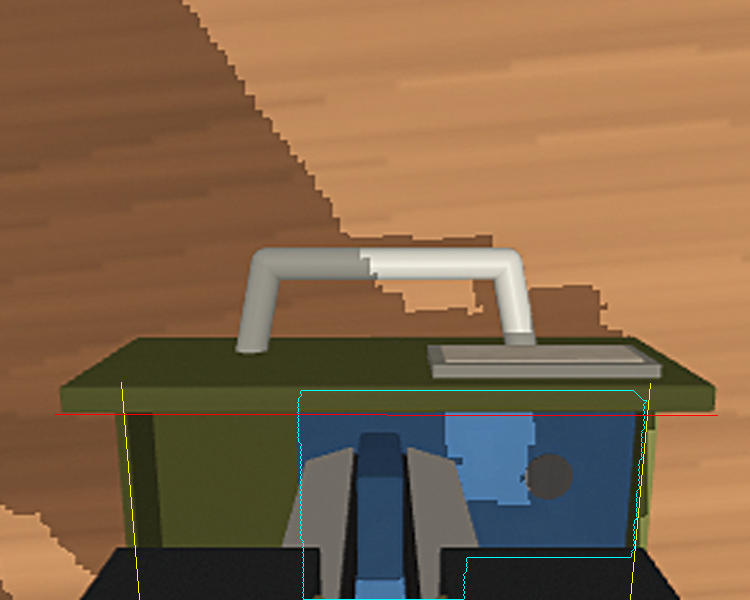

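```bash
python3 -m inch '{"linear":[[0,-0.01,0.1],[0,0,0.1],[0,0,0.08],[0,0,0.06],[0,0,0.02],[0,0,0],[0,0,0]],"turn":[[0,0,0],[0,0,0],[0,0,0],[0,0,0],[0,0,0],[0,0,0],[0,0,0]],"hand":[6,6,6,6,6,6,6]}'; python3 -c "
from dl import *
pos,h=heading();print(inv(*pos[:2]),h)"
```

```text
clock: 18.6
tool_pos: [520.8, 50.4, 123.3]
eef_rot: [0.042, 0.999, 0.0, 0.0]
contact_force: [0.1, -0.7, -1.1]
opening: 9.7
(np.float64(-72.41336360841953), np.float64(-1.1290502985270994)) 85.19792491664644
```

```bash
python3 -m inch '{"linear":[[0,0,0.02],[0,0,0.02],[0,0,0],[0,0,0]],"turn":[[0,0,0],[0,0,0],[0,0,0],[0,0,0]],"hand":[6,6,6,6]}'
```

```text
clock: 19.1
tool_pos: [520.9, 50.4, 122.7]
eef_rot: [0.042, 0.999, -0.0, 0.0]
contact_force: [-11.5, -1.9, 33.7]
opening: 9.6
```

```bash
python3 -m inch '{"linear":[[0,0,-0.03],[0,0,0],[0,0,0],[0,0,-0.5],[0,0,-0.8],[0,0,-0.8],[-0.4,0,0],[-0.4,0,0],[0,0,0],[0,0,0]],"turn":[[0,0,0],[0,0,0],[0,0,0],[0,0,0],[0,0,0],[0,0,0],[0,0,0],[0,0,0],[0,0,0],[0,0,0]],"hand":[9,30,30,60,60,60,60,60,60,60]}'
python3 - <<'E'
from dl import *
pos,h=heading(); st(); print(inv(*pos[:2]),h)
p=camera_params('wrist'); im=snapshot('wrist'); 
q=cv2.resize(im[60:300,130:430],None,fx=2.5,fy=2.5,interpolation=cv2.INTER_CUBIC);cv2.imwrite('pics/C4.png',q[:,:,::-1])
plan([(438,-287,255,-74,16)])
E
```

```text
clock: 20.35
tool_pos: [559.8, 47.1, 227.3]
eef_rot: [0.042, 0.999, -0.0, -0.001]
contact_force: [0.0, -0.2, 0.4]
opening: 60.1
t 20.35 pos [559.8  47.1 227.3] rot [[-0.996, 0.084, -0.001], [0.084, 0.997, -0.0], [0.001, -0.0, -1.0]] F [ 0.  -0.2  0.4] open 60.1
(np.float64(-33.18055731606831), np.float64(-1.1049485397053924)) 85.20528425823828
{"linear":[[0.12,-0.43,-0.03],[0.04,-0.44,-0.03],[-0.04,-0.44,-0.04],[-0.11,-0.43,-0.03],[-0.18,-0.4,-0.04],[-0.25,-0.37,-0.03],[-0.31,-0.32,-0.04],[-0.36,-0.26,-0.03],[-0.4,-0.19,-0.04],[-0.43,-0.12,-0.03],[-0.44,-0.04,-0.04],[-0.45,0.03,-0.03],[-0.43,0.11,-0.04],[-0.41,0.19,-0.03],[-0.37,0.25,-0.04],[-0.31,0.31,-0.03]],"turn":[[0,0,1],[0,0,0.99],[0,0,1],[0,0,0.99],[0,0,1],[0,0,0.99],[0,0,1],[0,0,0.99],[0,0,1],[0,0,0.99],[0,0,1],[0,0,0.99],[0,0,1],[0,0,0.99],[0,0,1],[0,0,0.99]],"hand":[H,H,H,H,H,H,H,H,H,H,H,H,H,H,H,H]}
end [ 438.2 -287.   254.9] -73.99 16
```

View pics/C4.png

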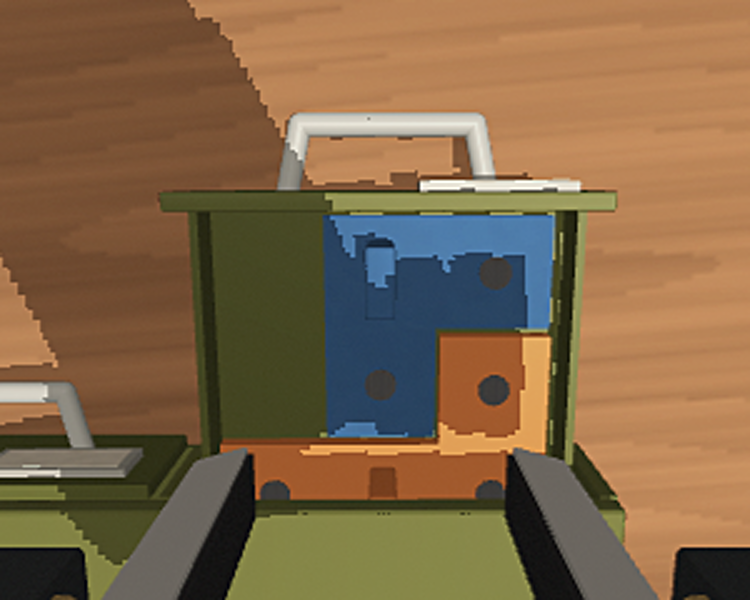

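```bash
python3 -m inch '{"linear":[[0.12,-0.43,-0.03],[0.04,-0.44,-0.03],[-0.04,-0.44,-0.04],[-0.11,-0.43,-0.03],[-0.18,-0.4,-0.04],[-0.25,-0.37,-0.03],[-0.31,-0.32,-0.04],[-0.36,-0.26,-0.03],[-0.4,-0.19,-0.04],[-0.43,-0.12,-0.03]],"turn":[[0,0,1],[0,0,0.99],[0,0,1],[0,0,0.99],[0,0,1],[0,0,0.99],[0,0,1],[0,0,0.99],[0,0,1],[0,0,0.99]],"hand":[60,60,60,60,60,60,60,60,60,60]}'
python3 -m inch '{"linear":[[-0.44,-0.04,-0.04],[-0.45,0.03,-0.03],[-0.43,0.11,-0.04],[-0.41,0.19,-0.03],[-0.37,0.25,-0.04],[-0.31,0.31,-0.03],[0,0,0],[0,0,0],[0,0,0]],"turn":[[0,0,1],[0,0,0.99],[0,0,1],[0,0,0.99],[0,0,1],[0,0,0.99],[0,0,0],[0,0,0],[0,0,0]],"hand":[40,40,40,40,40,40,40,40,40]}'
python3 look.py bracket_straight 438 -287 -74; cp $(ls -t pics/look_bracket_straight*|head -1) pics/S1.png
```

```text
clock: 21.65
tool_pos: [483.2, -161.6, 244.8]
eef_rot: [0.791, 0.611, 0.0, -0.0]
contact_force: [-0.2, -0.2, -0.2]
opening: 60.0
clock: 22.78
tool_pos: [439.1, -286.2, 255.1]
eef_rot: [0.99, 0.141, -0.0, -0.0]
contact_force: [-0.1, 0.2, -0.4]
opening: 40.0
t 22.77 pos [ 439.1 -286.2  255.1] rot [[0.96, 0.278, -0.0], [0.278, -0.96, 0.0], [0.0, -0.0, -1.0]] F [-0.1  0.2 -0.4] open 40.0
(array([ 439.13398283, -286.20236863,  255.0811032 ]), np.float64(-73.83794838374035))
pose [ 437.7 -289.1] -73.84 cost 0.443
pics/look_bracket_straight_2282.png
```

View pics/S1.png

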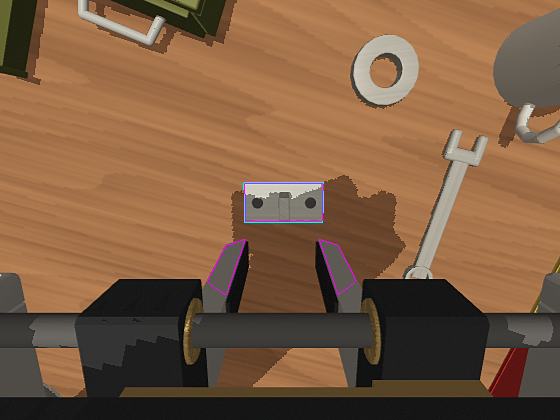

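```bash
python3 -c "
from h import *
plan([(437.7,-289.1,170,-73.84,3),(437.7,-289.1,112.5,-73.84,2)])"
```

```text
{"linear":[[-0.01,0.02,0.57],[-0.02,0.01,0.57],[-0.01,0.02,0.56],[0,0,0.58],[0,0,0.57]],"turn":[[0,0,0],[0,0,0],[0,0,0],[0,0,0],[0,0,0]],"hand":[H,H,H,H,H]}
end [ 437.9 -289.3  112.6] -73.86 5
```

```bash
python3 -m inch '{"linear":[[-0.01,0.02,0.57],[-0.02,0.01,0.57],[-0.01,0.02,0.56],[0,0,0.58],[0,0,0.57],[0,0,0],[0,0,0],[0,0,0],[0,0,0],[0,0,0]],"turn":[[0,0,0],[0,0,0],[0,0,0],[0,0,0],[0,0,0],[0,0,0],[0,0,0],[0,0,0],[0,0,0],[0,0,0]],"hand":[40,40,40,40,40,30,6,6,6,6]}' 40
python3 - <<'E'
from dl import *
pos,h=heading(); print(pos,h)
a=cab(-51.4,-43.2); print(a)
plan([(437.7,-289.1,190,-73.84,2),(*a,200,-4.85,9)])
E
```

```text
clock: 24.08
tool_pos: [438.2, -290.2, 113.7]
eef_rot: [0.99, 0.139, 0.001, 0.0]
contact_force: [-0.9, 1.4, 9.2]
opening: 9.6
[ 438.1626764  -290.15284561  113.72848341] -73.99554263913166
(np.float64(538.1315915570963), np.float64(6.70041660504986))
{"linear":[[0,-0.01,-0.76],[0,-0.01,-0.77],[0.4,-0.57,-0.02],[0.47,-0.51,-0.02],[0.53,-0.44,-0.02],[0.59,-0.37,-0.02],[0.63,-0.29,-0.02],[0.67,-0.2,-0.02],[0.68,-0.11,-0.03],[0.7,-0.02,-0.02],[0.69,0.08,-0.03]],"turn":[[0,0,-0.01],[0,0,-0.01],[0,0,-0.77],[0,0,-0.77],[0,0,-0.76],[0,0,-0.77],[0,0,-0.76],[0,0,-0.77],[0,0,-0.76],[0,0,-0.77],[0,0,-0.76]],"hand":[H,H,H,H,H,H,H,H,H,H,H]}
end [538.2   6.8 200.2] -4.9 11
```

```bash
python3 -m inch '{"linear":[[0,-0.01,-0.76],[0,-0.01,-0.77],[0.4,-0.57,-0.02],[0.47,-0.51,-0.02],[0.53,-0.44,-0.02],[0.59,-0.37,-0.02],[0.63,-0.29,-0.02],[0.67,-0.2,-0.02],[0.68,-0.11,-0.03],[0.7,-0.02,-0.02],[0.69,0.08,-0.03],[0,0,0]],"turn":[[0,0,-0.01],[0,0,-0.01],[0,0,-0.77],[0,0,-0.77],[0,0,-0.76],[0,0,-0.77],[0,0,-0.76],[0,0,-0.77],[0,0,-0.76],[0,0,-0.77],[0,0,-0.76],[0,0,0]],"hand":[6,6,6,6,6,6,6,6,6,6,6,6]}'
python3 -m inch '{"linear":[[0,0,0.5],[0,0,0.5],[0,0,0],[0,0,0]],"turn":[[0,0,0],[0,0,0],[0,0,0],[0,0,0]],"hand":[6,6,6,6]}'
python3 held.py bracket_straight 113.5 pics/S2.png 0
```

```text
clock: 25.58
tool_pos: [538.4, 9.5, 199.8]
eef_rot: [0.735, 0.678, 0.001, 0.0]
contact_force: [-0.4, -0.5, -0.5]
opening: 9.7
clock: 26.08
tool_pos: [538.0, 6.5, 150.1]
eef_rot: [0.737, 0.676, 0.0, 0.0]
contact_force: [1.5, 0.3, -0.5]
opening: 9.8
t 26.07 pos [538.    6.5 150.1] rot [[0.087, 0.996, 0.001], [0.996, -0.087, -0.0], [-0.0, 0.001, -1.0]] F [ 1.5  0.3 -0.5] open 9.8
cab [-51.5 -43.4] -4.964193978199071
```

View pics/S2.png

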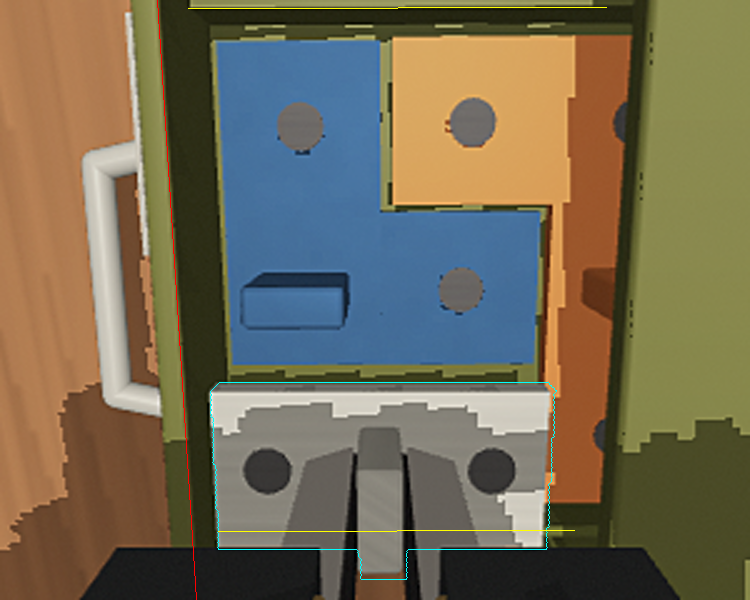

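```bash
python3 -m inch '{"linear":[[0,0,0.15],[0,0,0.1],[0,0,0.08],[0,0,0.06],[0,0,0.05],[0,0,0],[0,0,0]],"turn":[[0,0,0],[0,0,0],[0,0,0],[0,0,0],[0,0,0],[0,0,0],[0,0,0]],"hand":[6,6,6,6,6,6,6]}'; python3 -c "
from dl import *
pos,h=heading();print(inv(*pos[:2]),h)"
```

```text
clock: 27.0
tool_pos: [537.8, 7.0, 127.3]
eef_rot: [0.737, 0.676, 0.0, 0.0]
contact_force: [-0.3, 0.5, -1.0]
opening: 9.7
(np.float64(-51.70447436987237), np.float64(-42.96406398524211)) -4.9039358728859055
```

```bash
python3 -m inch '{"linear":[[0,0,0.03],[0,0,0.02],[0,0,0.01],[0,0,0],[0,0,0]],"turn":[[0,0,0],[0,0,0],[0,0,0],[0,0,0],[0,0,0]],"hand":[6,6,6,6,6]}'
```

```text
clock: 27.62
tool_pos: [537.8, 7.0, 124.2]
eef_rot: [0.737, 0.676, 0.0, -0.0]
contact_force: [0.2, 0.4, -2.0]
opening: 9.4
```

```bash
python3 -m inch '{"linear":[[0,0,0.02],[0,0,0],[0,0,0]],"turn":[[0,0,0],[0,0,0],[0,0,0]],"hand":[6,6,6]}'
```

```text
clock: 28.0
tool_pos: [537.9, 6.9, 123.7]
eef_rot: [0.737, 0.676, 0.0, 0.0]
contact_force: [-3.7, -0.9, 10.9]
opening: 9.6
```

```bash
python3 -m inch '{"linear":[[0,0,-0.02],[0,0,0],[0,0,0],[0,0,-0.5],[0,0,-0.8],[0.3,-0.4,-0.6],[0.3,-0.5,0],[0,0,0],[0,0,0]],"turn":[[0,0,0],[0,0,0],[0,0,0],[0,0,0],[0,0,0],[0,0,0],[0,0,0],[0,0,0],[0,0,0]],"hand":[9,30,30,30,30,30,30,10,0]}'
python3 - <<'E'
from dl import *
pos,h=heading(); st(); print(inv(*pos[:2]),h)
p=camera_params('wrist'); im=snapshot('wrist'); cv2.imwrite('pics/S3.png',im[:,:,::-1])
a=cab(-128,0); b=cab(-21,0)
plan([(*a,pos[2],-4.85,3),(*a,131,-4.85,3)])
E
```

```text
clock: 29.12
tool_pos: [495.9, 40.4, 219.2]
eef_rot: [0.737, 0.676, 0.0, 0.0]
contact_force: [-0.5, -0.7, 0.3]
opening: 13.5
t 29.12 pos [495.9  40.4 219.2] rot [[0.086, 0.996, 0.0], [0.996, -0.086, -0.0], [-0.0, 0.0, -1.0]] F [-0.5 -0.7  0.3] open 13.5
(np.float64(-96.32143638005763), np.float64(-13.17286678215199)) -4.905101164243745
{"linear":[[0.09,-0.21,0],[0.09,-0.21,0],[0.09,-0.22,0],[0,0,0.59],[0,0,0.59],[0,0,0.58]],"turn":[[0,0,0],[0,0,0],[0,0,-0.01],[0,0,0],[0,0,0],[0,0,0]],"hand":[H,H,H,H,H,H]}
end [465.3  56.4 131. ] -4.84 6
```

View pics/S3.png

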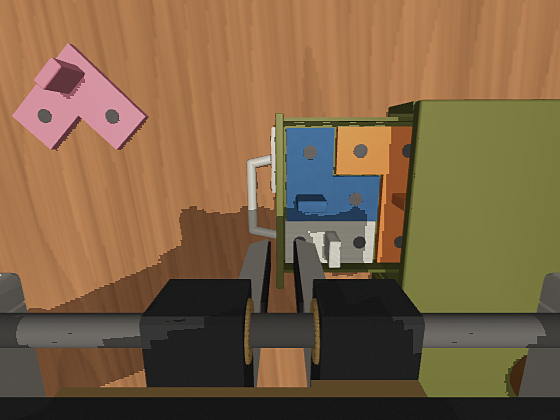

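```bash
python3 -m inch '{"linear":[[0.09,-0.21,0],[0.09,-0.21,0],[0.09,-0.22,0],[0,0,0.59],[0,0,0.59],[0,0,0.58],[0,0,0],[0,0,0]],"turn":[[0,0,0],[0,0,0],[0,0,-0.01],[0,0,0],[0,0,0],[0,0,0],[0,0,0],[0,0,0]],"hand":[0,0,0,0,0,0,0,0]}'
python3 - <<'E'
from dl import *
pos,h=heading(); print(inv(*pos[:2]),h)
a=snapshot('side')[150:290,230:430]; b=snapshot('scene')[180:300,180:350]
q=np.vstack([cv2.resize(a,(600,420),interpolation=cv2.INTER_CUBIC)]);cv2.imwrite('pics/P1.png',q[:,:,::-1])
E
```

```text
clock: 30.18
tool_pos: [465.0, 57.1, 132.1]
eef_rot: [0.736, 0.677, 0.0, 0.0]
contact_force: [-0.1, -0.8, 1.8]
opening: 0.3
(np.float64(-128.58038189485762), np.float64(0.8287254518266209)) -4.7911353607850105
```

View pics/P1.png

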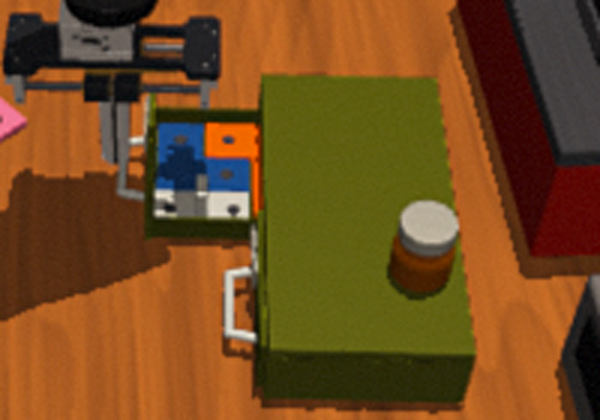

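```bash
python3 -m inch '{"linear":[[0,0.1,0],[0,0.1,0],[0,0.1,0],[0,0.1,0],[0,0.1,0],[0,0.1,0],[0,0.12,0],[0,0.12,0],[0,0.12,0],[0,0.12,0]],"turn":[[0,0,0],[0,0,0],[0,0,0],[0,0,0],[0,0,0],[0,0,0],[0,0,0],[0,0,0],[0,0,0],[0,0,0]],"hand":[0,0,0,0,0,0,0,0,0,0]}'; python3 -c "
from dl import *
pos,h=heading();print(inv(*pos[:2]),h)"
```

```text
clock: 31.52
tool_pos: [516.9, 52.5, 130.8]
eef_rot: [0.736, 0.677, -0.002, -0.001]
contact_force: [-15.0, 2.2, 12.6]
opening: 0.5
(np.float64(-76.41960414425064), np.float64(0.6136453458510793)) -4.7827714156367955
```

```bash
python3 -m inch '{"linear":[[0,0.1,0],[0,0.1,0],[0,0.1,0],[0,0.1,0],[0,0.1,0],[0,0.1,0],[0,0.1,0],[0,0.1,0],[0,0.1,0],[0,0.06,0],[0,0,0]],"turn":[[0,0,0],[0,0,0],[0,0,0],[0,0,0],[0,0,0],[0,0,0],[0,0,0],[0,0,0],[0,0,0],[0,0,0],[0,0,0]],"hand":[0,0,0,0,0,0,0,0,0,0,0]}'; python3 -c "
from dl import *
pos,h=heading();print(inv(*pos[:2]),h)"
```

```text
clock: 32.9
tool_pos: [565.2, 48.5, 130.8]
eef_rot: [0.736, 0.677, -0.001, -0.001]
contact_force: [-11.2, 1.8, 8.4]
opening: 0.7
(np.float64(-27.985739670982877), np.float64(0.7159223791933709)) -4.78978965661131
```

```bash
python3 -m inch '{"linear":[[0,0.08,0],[0,0.05,0],[0,0.02,0],[0,0,0],[0,0,0]],"turn":[[0,0,0],[0,0,0],[0,0,0],[0,0,0],[0,0,0]],"hand":[0,0,0,0,0]}'; python3 -c "
from dl import *
pos,h=heading();print(inv(*pos[:2]),h)"
python3 -m inch '{"linear":[[0,0.03,0],[0,0,0],[0,0,0]],"turn":[[0,0,0],[0,0,0],[0,0,0]],"hand":[0,0,0]}'
python3 -c "
from dl import *
pos,h=heading();print(inv(*pos[:2]),h)"
```

```text
clock: 33.52
tool_pos: [572.3, 47.9, 130.8]
eef_rot: [0.736, 0.677, -0.002, -0.001]
contact_force: [-12.1, 1.4, 9.8]
opening: 0.2
(np.float64(-20.817761763116923), np.float64(0.7285988164847064)) -4.785600880770049
clock: 33.9
tool_pos: [573.8, 47.8, 130.7]
eef_rot: [0.736, 0.677, -0.002, -0.001]
contact_force: [-12.4, 2.6, 9.5]
opening: 0.6
(np.float64(-19.361757988921198), np.float64(0.7416904572055794)) -4.7835731391880145
```

Still sliding at ~12 N; inching on until a stop force shows.

```bash
for i in 1; do python3 -m inch '{"linear":[[0,0.03,0],[0,0,0],[0,0,0]],"turn":[[0,0,0],[0,0,0],[0,0,0]],"hand":[0,0,0]}'; done
python3 -c "
from dl import *
pos,h=heading();print(inv(*pos[:2]),h)
q=snapshot('side')[150:290,230:430];cv2.imwrite('pics/P2.png',cv2.resize(q,(800,560),interpolation=cv2.INTER_CUBIC)[:,:,::-1])"
```

```text
clock: 34.28
tool_pos: [575.1, 47.7, 130.7]
eef_rot: [0.736, 0.677, -0.002, -0.001]
contact_force: [-13.5, 1.3, 10.8]
opening: 0.5
(np.float64(-18.00880538142421), np.float64(0.7388777836484135)) -4.785066889876849
```

View pics/P2.png

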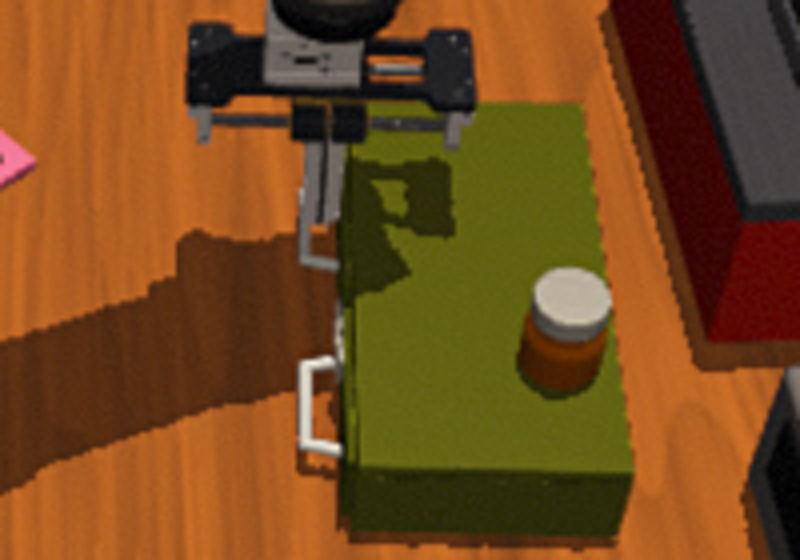

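```bash
P='python3 -c "from dl import *;pos,h=heading();print(inv(*pos[:2]))"'; python3 -m inch '{"linear":[[0,0.03,0],[0,0,0],[0,0,0]],"turn":[[0,0,0],[0,0,0],[0,0,0]],"hand":[0,0,0]}'; eval $P;  python3 -m inch '{"linear":[[0,0.02,0],[0,0,0],[0,0,0]],"turn":[[0,0,0],[0,0,0],[0,0,0]],"hand":[0,0,0]}'; eval $P
```

```text
clock: 34.7
tool_pos: [575.4, 47.7, 130.7]
eef_rot: [0.736, 0.677, -0.003, -0.002]
contact_force: [-22.9, 2.9, 20.9]
opening: 0.5
(np.float64(-17.73361892175284), np.float64(0.7836445054762755))
clock: 35.08
tool_pos: [575.6, 47.7, 130.6]
eef_rot: [0.736, 0.677, -0.003, -0.003]
contact_force: [-30.0, 2.4, 26.0]
opening: 0.4
(np.float64(-17.570768856671588), np.float64(0.7718588594947586))
```

```bash
python3 -m inch '{"linear":[[0,-0.1,0],[0,-0.2,0],[0,-0.5,0],[0,0,-0.8],[0,0,-0.8],[0,-0.5,-0.8],[0,-0.5,0],[0,0,0],[0,0,0]],"turn":[[0,0,0],[0,0,0],[0,0,0],[0,0,0],[0,0,0],[0,0,0],[0,0,0],[0,0,0],[0,0,0]],"hand":[0,0,0,0,0,0,0,0,0]}'
python3 - <<'E'
from dl import *
pos,h=heading(); st(); p=camera_params('wrist'); im=snapshot('wrist'); cv2.imwrite('pics/F1.png',im[:,:,::-1])
for dd in(0,3): print(dd,proj(p,[[*cab(-dd-6,70),60],[*cab(-dd-6,-70),60]]).round(1).tolist())
cv2.imwrite('pics/F2.png',snapshot('side')[:,:,::-1]); cv2.imwrite('pics/F3.png',snapshot('scene')[:,:,::-1])
E
```

```text
clock: 36.2
tool_pos: [490.0, 54.7, 251.2]
eef_rot: [0.736, 0.677, 0.0, 0.0]
contact_force: [0.1, 0.1, -0.2]
opening: 0.4
t 36.2 pos [490.   54.7 251.2] rot [[0.084, 0.996, 0.0], [0.996, -0.084, 0.0], [0.0, 0.0, -1.0]] F [ 0.1  0.1 -0.2] open 0.4
0 [[400.3, 132.6], [386.6, 287.1]]
3 [[396.6, 132.6], [383.3, 287.1]]
```

View pics/F1.png

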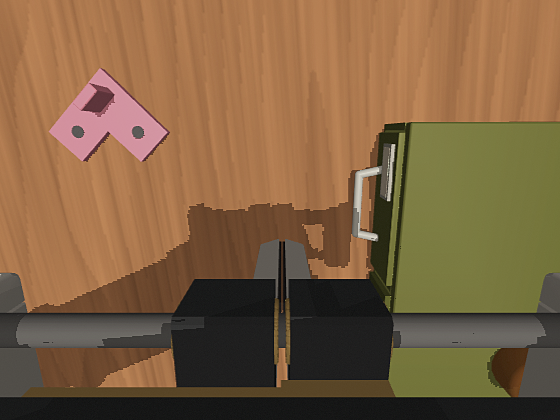

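View pics/F2.png

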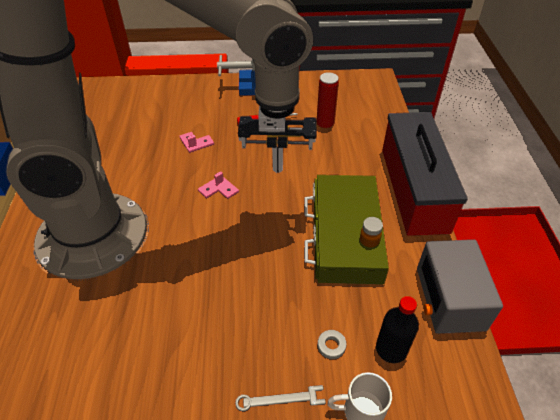

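Run:
```python
import cv2,numpy as np
a=cv2.imread('pics/F1.png')[110:310,340:440]; b=cv2.imread('pics/F2.png')[170:290,290:400]
cv2.imwrite('pics/F4.png',np.hstack([cv2.resize(a,(300,600),interpolation=cv2.INTER_CUBIC),cv2.resize(b,(500,600),interpolation=cv2.INTER_CUBIC)]))
```

```text
(no output)
```

View pics/F4.png

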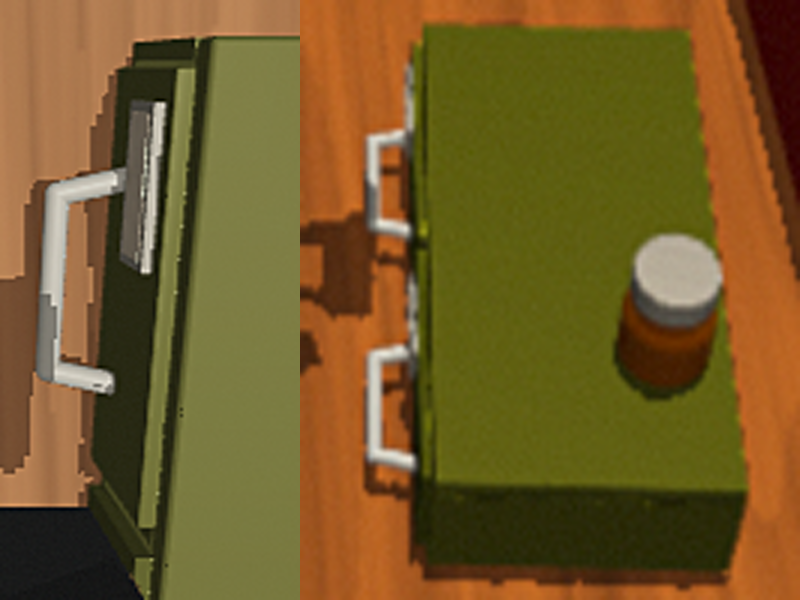

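```bash
python3 -c "
from plant import order
print(order.finish_job())"
```

```text
the job is handed in; nothing more can be done
None
```

All three brackets are packed flat, lugs up, in the left drawer, and the drawer is shut. I handed the job in at 36 s.

- **Packing:** The orange bracket went in first and I slid it to the back wall under the top sheet. The blue one went front-left and middle, and the bare aluminium one along the right side.
- **Flatness:** The blue and aluminium brackets met the floor at an underside height of about 10 mm. The orange one met it at 9.7 mm. The wrist and side pictures taken before closing showed all three flat and side by side.
- **Closing:** I pushed the front panel slowly. The force stayed at about 12–15 N while it slid, then rose to 30 N with no further movement, so it is against its stop.
- **After closing:** In the last pictures its front lines up with the fixed right front. The jar, wrench, mug, bottle, bearing and the pink look-alikes show no sign of having moved.

**Checks that disagreed:**
- The wrist camera made things look about 1–2% too small. Its predicted position for the closed drawer's front edge did not match the picture well, so I relied on the stop force and on the fixed front for comparison.
- My first look-up move landed about 115 mm off target. It touched nothing and cost about a second.
- The colour mask found no match for the orange bracket in the close-up view, so I used the pose from the other two cameras, and its outline matched the picture.
- The force reached about 34 N for a moment as the blue bracket met the drawer floor.

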